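Fit the strip block to the shaker and load a tube strip

TASK

Fit the small-well aluminium block to the bench shaker: hook its long lip under the fixed rail at the front of the dock, then rock the back down until the sprung latch clicks over its short foot. Then take the strip of eight tubes from the rack, keep it upright, and lower it into the middle row of the block so that all eight tubes are fully home.

Things in the scene. Friction and masses are not known exactly. Their poses are not given: they have to be found in the camera images.
- strip_block: Loose aluminium block to fit, 46 (x) by 90 (y) by 50 mm high, 0.3 to 0.5 kg; 3 rows of 8 small wells in its top. Origin: centre of its underside, z up. Grip across the 46 mm, by the upper 20 mm, so that the fingers clear rail and latch. A fixed block of the same size with 2 rows of 4 large holes lies nearby and is not wanted.
- block_lip (a point): Middle of the edge of the block's long lip: x = -32, z = 5 mm in the block's frame. The lip is 70 mm long, 4 mm thick (z 3 to 7 mm) and sticks 9 mm out of the -x face.
- block_foot (a point): Middle of the edge of the block's short foot: x = +29, z = 5 mm in the block's frame. The foot is 44 mm long, 4 mm thick (z 3 to 7 mm) and sticks 6 mm out of the +x face.
- middle_row (a point): Centre of the block's middle row of wells, on its top face, 50 mm above its origin, axes as the block. Rows run along y (x = -9, 0, +9 mm), wells at 9 mm pitch from y = -31.5 to +31.5 mm, each 7 mm wide and 19 mm deep.
- shaker: White bench shaker, fixed, 167 mm deep (x) by 152 mm wide (y), control panel sloping to the front (-x), dock on its top. Origin on the bench under its centre.
- dock (a point): Where the centre of the block's underside belongs (block and dock axes alike: lip to -x, foot to +x): on the dock floor, 64 mm above the bench. Low bevelled side guides at y = +47 and -47 mm (|x| under 14 mm, 12 mm high) leave 2 mm each side.
- rail (a point): Middle of the inner lower edge of the fixed steel rail at the front of the dock: x = -24.5, z = 9 mm from the dock point. Rail 90 mm long (y), 4 mm thick (z 9 to 13 mm); the pocket under it reaches to x = -34 mm. The lip enters only with the block's back end up by 25 to 35 degrees: down behind the rail, forward under it, then rock level.
- latch (a joint): Angle of the sprung steel latch at the back of the dock, rad: 0 closed, grows as its head is pushed back (+x), limit 0.4; springs shut by itself. The foot coming down on its sloping face opens it about 0.2 rad; this takes roughly 5 to 15 N down on the block's back.
- latch_nose (a point): Lower tip of the latch's nose; closed it is at x = +25.5, z = 8 mm from the dock point and holds the foot under it. The latch is 24 mm wide, its top 24 mm above the dock floor, sloping on the side of the block; a release tab points backwards.
- strip_rack: Grey rack, fixed, 64 (x) by 88 (y) by 30 mm high on a 70 by 94 mm foot, with 6 rows of 8 holes along y. Origin: centre of its underside.
- tube_strip: White strip of eight capped tubes standing in the rack, 76 mm long (y), 14 g. Origin: centre of the underside of its collar band, which rests on the rack's (later the block's) top. The band with the caps is 8.4 mm wide (x) and 10 mm high: grip it there. Tubes reach 17 mm below, 9 mm pitch, 6 mm thick, tapering to 2.6 mm. Either way round will do.
Things that resemble listed ones, but are neither listed nor needed, are in the scene too. What is meant by the strip_rack is not blue, and is the larger of those in its own colour.

How it is judged:
By the outcome, as a careful person would: the job done as asked, in the order asked, and still so for the second after the job is handed in, with the robot touching nothing.
It also fails if it takes over 61 s, if anything falls off the work surface, if the arm or the gripper's body presses on something with over 40 N, if the wrist force passes 120 N, or if a joint passes its speed limit or range.

ROBOT

A 6-joint arm with a two-finger parallel gripper is mounted at the origin on a cart in front of the work surface, level with it; the furniture and walls round the work are solid. World frame = base frame: x ahead of the robot, y to its left, z up, the work surface at z = 0. Lengths are in m, angles in rad, forces in N, time in s.
With the tool pointing down it reaches from about 0.35 to 0.85 m from the base axis. Payload 8.1 kg.
Tool frame: the origin (TCP) lies on the centre line of the jaws, within the pads' length; the fingertips stand 17 mm ahead of it and the grasp point (between the pads) lies 2 mm behind it; z points along the fingers, y is the line along which they close (so a half turn about z gives the same grasp; the last joint's range is limited). The gripper opens to 93 mm and grips with 3 to 60 N. Pads are 15 mm wide; open, the fingers measure 128 mm over their backs; the gripper's body (75 mm by 188 mm) begins 65 mm behind the grasp point.
Start: joints at [-1.381, 0.13, 1.488, -0, 1.523, -0.085], TCP at [0.163, -0.577, 0.205] pointing down, gripper open.
Joint ranges: [-2.96, 2.96], [-0.89, 2.26], [0.02, 2.5], [-1.34, 4.48], [0, 2.73], [-2.66, 2.66]. Speed limits (rad/s): [2.39, 2.39, 2.79, 3.14, 3.14, 3.14].

INTERFACE

Orientations are given as a rotation vector (axis times angle).
In Python, from plant import status, eyes, robot gives the robot as it stands. The module is installed in compiled form; this text tells all that it offers.
- The arm moves only by the tool servo_tool, never from a script. Its argument "plan" is text: rows parted by semicolons, each of 4 numbers parted by spaces: the shift along the tool's x, y, z in m, then the turn about the tool's z in degrees. A call has 1 to 12 rows; each row is the pose to reach, as a shift and turn from the pose commanded when the call began, along the tool's axes at that moment; what a row does not reach only later rows make up. A row lasts 1/12 s, in which the tool goes at most 41.7 mm and 7.16 degrees, less where a joint would pass 70% of its speed; a pose out of reach is approached as far as the arm can. A call with a gripper value outside its range is refused whole. "grip" is the closure, from -1 (fully open) to 1 (shut), set as the call begins (left out, the last holds). The fingers move at their own pace and stop on an object; "grip_force" is the grip in N (left out, the last holds). Time passes only in rows, so rows that repeat a pose let the fingers close. It gives the time, the measured TCP pose, the force, the opening and the grip force at its end, in the units of the state.
- status.read_state(): the state, without advancing time (a new reading comes with each control period).
- eyes.read_camera(name): name is "scene" or "side" or "wrist"; returns a dict with "image" (400x640x3 uint8, blue, green, red), "fovy" (degrees; the focal length in pixels is half the picture's height over the tangent of half this angle, whatever the lens; pixels are square), "cx", "cy" (the principal point, pixels), "world_from_camera" (4x4, takes a point from camera to world coordinates); the wrist camera has in their place "hand_eye" (4x4, takes a point from camera to tool coordinates, whose origin is the TCP and whose axes are the flange's). Camera axes: x right, y down, z forward; pixel columns grow to the right and rows downward; lengths in m; the calibration is good to about 2 mm. A picture is of the moment at which its call begins: read the wrist's pose just before it. There is no depth.
- robot.close_job(): hands the job in; it is judged then, once.
The state is a dict: "t": time; "q": joint angles; "dq": joint speeds; "joint_torque": joint torques, N m; "tool_pos": TCP position; "orientation": TCP orientation; "force": force on the tool from outside, world axes, zero at the start; "wrist_torque": the same for the moment, N m; "opening": finger opening in m; "gripper_force": force on a finger pad.
Only numpy, scipy, OpenCV 4.12 (cv2) and the standard library are available. Lean on these libraries where they do the work, as an engineer would, in place of code of your own. Each camera call takes 0.05 s, during which the arm holds its last target. There are 200 camera calls.

## Working session

There is one attempt and no reset: what is moved stays moved. The work goes in short steps, Python scripts to look and compute and a tool call to move; the robot and the scene stay as the last step left them, time stands still between calls to the robot, and variables do not carry over. Pictures are saved under pics/ and viewed, at most 10 in all, crops included, and the job is handed in when it is done.

Besides the shell and the picture viewer there is one more tool, called after "Emit:" in YAML: its name, and indented under it one key for each argument. servo_tool: Moves the arm, as the interface text tells. Its arguments: {"type":"object","properties":{"plan":{"type":"string"},"grip":{"type":"number"},"grip_force":{"type":"number"}},"required":["plan"]}

```bash
mkdir -p pics
cat > h.py <<'E'
import numpy as np, cv2
from scipy.spatial.transform import Rotation as R
from plant import status, eyes, robot
def cam(name):
    s=status.read_state(); d=eyes.read_camera(name)
    f=d["image"].shape[0]/2/np.tan(np.radians(d["fovy"])/2)
    if "world_from_camera" in d: T=np.array(d["world_from_camera"])
    else:
        W=np.eye(4); W[:3,:3]=R.from_rotvec(s["orientation"]).as_matrix(); W[:3,3]=s["tool_pos"]
        T=W@np.array(d["hand_eye"])
    return dict(im=d["image"],f=f,c=(d["cx"],d["cy"]),T=T,s=s)
def onz(c,uv,z):
    r=c["T"][:3,:3]@np.array([(uv[0]-c["c"][0])/c["f"],(uv[1]-c["c"][1])/c["f"],1]); o=c["T"][:3,3]
    return o+r*(z-o[2])/r[2]
def proj(c,p):
    q=np.linalg.inv(c["T"])@np.append(p,1); return q[:2]/q[2]*c["f"]+np.array(c["c"])
E
python3 - <<'E'
from h import *
import pickle
cs={n:cam(n) for n in("scene","side","wrist")}
pickle.dump(cs,open("c0.pkl","wb"))
for n,c in cs.items(): print(n,c["f"],c["c"],c["T"].round(3).tolist())
print(cs["wrist"]["s"])
cv2.imwrite("pics/a.png",cs["scene"]["im"]);cv2.imwrite("pics/b.png",cs["side"]["im"]);
E
```

```text
scene 392.8891485550142 (321.8477208093383, 198.08370070710419) [[0.681, -0.489, 0.545, -0.36], [-0.733, -0.45, 0.51, -0.655], [-0.004, -0.747, -0.665, 1.165], [0.0, 0.0, 0.0, 1.0]]
side 370.7098509391725 (320.18690143620506, 203.27012947062997) [[-0.991, -0.064, 0.117, 0.389], [-0.132, 0.393, -0.91, 1.354], [0.012, -0.917, -0.398, 0.607], [0.0, 0.0, 0.0, 1.0]]
wrist 281.03433363235104 (324.13344393083827, 201.25287407256513) [[0.27, -0.922, -0.276, 0.239], [-0.963, -0.259, -0.076, -0.556], [-0.001, 0.287, -0.958, 0.383], [0.0, 0.0, 0.0, 1.0]]
{'t': 0.1, 'q': array([-1.38141294e+00,  1.31077001e-01,  1.48915833e+00, -2.48875823e-05,
        1.52301851e+00, -8.53809198e-02]), 'dq': array([-0.00125768, -0.00109774, -0.0010959 , -0.00129496, -0.00131597,
        0.00123181]), 'joint_torque': array([ 2.91863042e-03, -5.61340070e+01, -4.93097556e+01,  7.70774670e-02,
        2.89968448e-02, -5.00804117e-05]), 'tool_pos': array([ 0.16271352, -0.5769566 ,  0.20420415]), 'orientation': array([-3.11034998e+00, -4.30017250e-01,  1.74532195e-04]), 'force': array([ 0.17730184,  0.23013481, -0.07424274]), 'wrist_torque': array([-0.06339381,  0.04092819, -0.02177167]), 'gripper_force': 0.0, 'opening': 0.0932673787578048}
```

View pics/a.png

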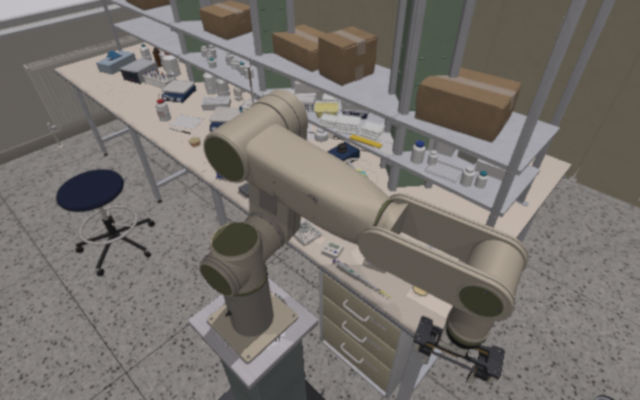

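View pics/b.png

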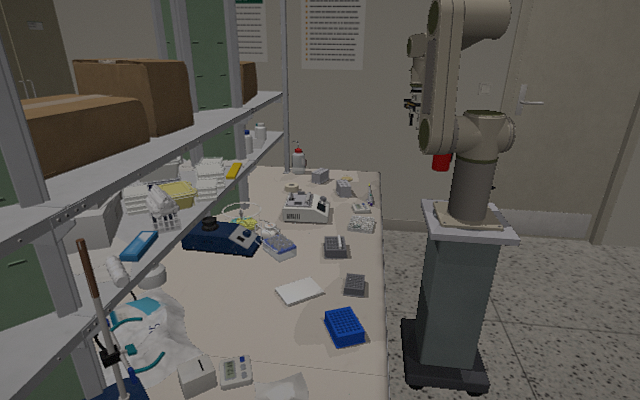

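Run:
```python
from h import *
import pickle
cs=pickle.load(open("c0.pkl","rb"));c=cs["side"]
for n,p,z in[("shaker",(307,205),.06),("rackA",(335,243),.03),("rackB",(355,282),.03),("blue",(345,322),.03),("blkA",(344,185),.05),("blkB",(320,173),.05),("w1",(361,206),0),("w2",(361,224),0)]: print(n,onz(c,p,z).round(3))
im=cv2.resize(c["im"][155:305,225:400],None,fx=4.5,fy=4,interpolation=cv2.INTER_CUBIC)
cv2.imwrite("pics/c.png",cv2.resize(c["im"][160:300,265:405],(600,600),interpolation=cv2.INTER_CUBIC)); 
cv2.imwrite("pics/w0.png",cs["wrist"]["im"])
```

```text
shaker [0.595 0.126 0.06 ]
rackA [0.471 0.337 0.03 ]
rackB [0.399 0.535 0.03 ]
blue [0.414 0.691 0.03 ]
blkA [ 0.478 -0.131  0.05 ]
blkB [ 0.601 -0.271  0.05 ]
w1 [ 0.4   -0.034  0.   ]
w2 [0.395 0.13  0.   ]
```

View pics/c.png

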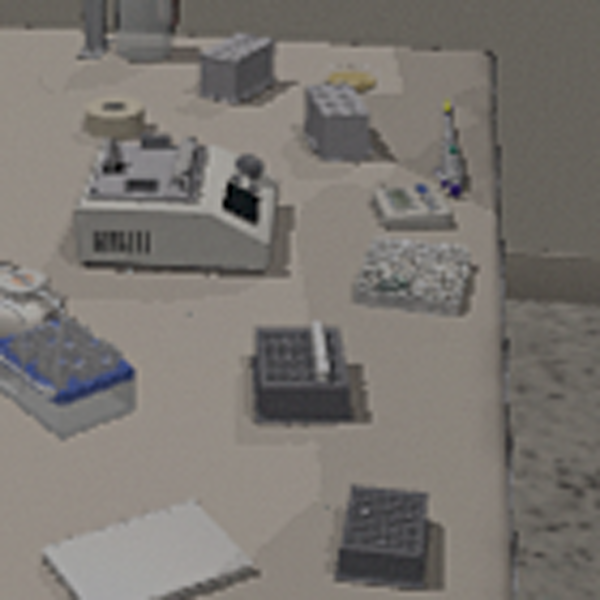

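Emit:
servo_tool:
  plan: "0.042 -0.015 -0.01 0;0.084 -0.03 -0.02 0;0.126 -0.045 -0.03 0;0.168 -0.06 -0.04 0;0.21 -0.074 -0.05 0;0.25 -0.089 -0.06 0;0.29 -0.104 -0.06 0;0.335 -0.119 -0.06 0;0.377 -0.134 -0.06 0;0.419 -0.148 -0.06 0;0.461 -0.163 -0.06 0;0.50 -0.177 -0.06 0"

```text
t: 1.15
tool_pos: [0.5674, -0.291, 0.2648]
orientation: [-3.112, -0.43, 0.001]
force: [-0.1, -1.2, -0.1]
opening: 0.0932
gripper_force: 0.0
```

Run:
```python
from h import *
import pickle
c=cam("wrist");pickle.dump(c,open("c1.pkl","wb"));s=c["s"]
print(s["t"],s["tool_pos"],s["orientation"],s["q"].round(3),c["T"].round(3).tolist())
cv2.imwrite("pics/d.png",c["im"])
```

```text
1.15 [ 0.56742222 -0.29104431  0.26480974] [-3.11182839e+00 -4.30243346e-01  5.63985136e-04] [-0.554  0.217  1.284 -0.     1.641  0.742] [[0.27, -0.922, -0.276, 0.644], [-0.963, -0.259, -0.078, -0.27], [-0.0, 0.287, -0.958, 0.444], [0.0, 0.0, 0.0, 1.0]]
```

View pics/d.png

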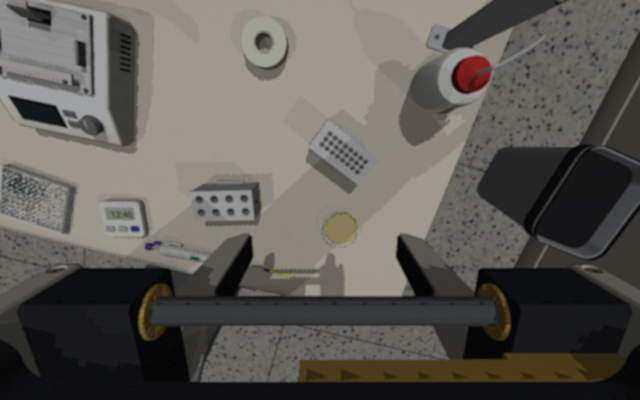

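Run:
```python
from h import *
import pickle
c=pickle.load(open("c1.pkl","rb"))
print(onz(c,(342,150),.05),onz(c,(40,65),.07))
a=cv2.resize(c["im"][105:200,290:390],(560,532),interpolation=cv2.INTER_CUBIC)
cv2.imwrite("pics/e.png",a)
```

```text
[ 0.60847884 -0.30563405  0.05      ] [0.60905192 0.07811379 0.07      ]
```

View pics/e.png

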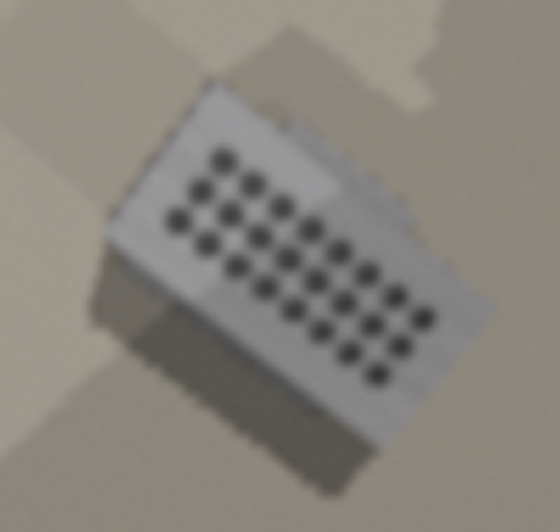

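```bash
cat >> h.py <<'E'
def wells(c,uv,rad,n=24,z=.05,thr=None):
    """centroids of the n dark well mouths near uv, on plane z; returns centre, yaw of the long axis, points"""
    u,v=map(int,uv); x0,y0=max(0,u-rad),max(0,v-rad)
    g=cv2.cvtColor(c["im"],cv2.COLOR_BGR2GRAY)[y0:v+rad,x0:u+rad]; k=6
    g=cv2.resize(g,None,fx=k,fy=k,interpolation=cv2.INTER_CUBIC)
    b=cv2.morphologyEx(g,cv2.MORPH_BLACKHAT,cv2.getStructuringElement(cv2.MORPH_ELLIPSE,(10*k|1,10*k|1)))
    m=(b>(thr or 35)).astype(np.uint8)
    N,_,st,ce=cv2.connectedComponentsWithStats(m)
    return [((ce[i]+.5)/k-.5+[x0,y0],st[i,4]/k/k) for i in range(1,N) if st[i,4]>3*k*k],m
def yaw(s): return np.degrees(R.from_rotvec(s["orientation"]).as_euler("zyx")[0])
E
python3 - <<'E'
from h import *
import pickle
c=pickle.load(open("c1.pkl","rb"))
w,m=wells(c,(342,150),34)
print(len(w),[(p.round(1).tolist(),round(a,1)) for p,a in w])
P=np.array([onz(c,p,.05)[:2] for p,a in w if a<25]);print(len(P))
P=P[np.hypot(*(P-np.median(P,0)).T)<.04]
(ctr,sz,an)=cv2.minAreaRect(P.astype(np.float32)*1000);print(len(P),ctr,sz,an,P.mean(0),yaw(c["s"]))
E
```

```text
23 [([329.5, 133.6], np.float64(19.6)), ([334.6, 137.6], np.float64(19.2)), ([325.6, 138.8], np.float64(19.9)), ([339.8, 141.6], np.float64(16.2)), ([330.7, 142.9], np.float64(19.9)), ([324.1, 146.0], np.float64(42.9)), ([345.1, 145.7], np.float64(15.6)), ([336.0, 146.9], np.float64(15.6)), ([350.1, 149.7], np.float64(15.0)), ([341.0, 150.8], np.float64(16.4)), ([332.0, 152.2], np.float64(14.3)), ([355.1, 153.6], np.float64(14.8)), ([346.0, 154.8], np.float64(15.4)), ([337.0, 155.9], np.float64(16.0)), ([360.1, 157.6], np.float64(15.4)), ([351.0, 158.7], np.float64(15.2)), ([342.1, 159.9], np.float64(15.4)), ([365.0, 161.5], np.float64(16.0)), ([356.0, 162.6], np.float64(15.1)), ([347.0, 163.7], np.float64(14.2)), ([361.0, 166.3], np.float64(14.4)), ([352.0, 167.6], np.float64(14.5)), ([357.0, 171.4], np.float64(14.1))]
22
22 (605.3228759765625, -308.75372314453125) (62.89002227783203, 17.983951568603516) 68.43711853027344 [ 0.60516464 -0.31136204] -15.743687161362681
```

Emit:
servo_tool:
  plan: "0.003 0.012 0.02 7;0.006 0.024 0.04 14;0.01 0.036 0.06 21;0.0107 0.048 0.08 28;0.0107 0.048 0.1 35;0.0107 0.048 0.11 37.3;0.0107 0.048 0.11 37.3;0.0107 0.048 0.11 37.3;0.0107 0.048 0.11 37.3;0.0107 0.048 0.11 37.3"

```text
t: 2.03
tool_pos: [0.5902, -0.3364, 0.157]
orientation: [3.086, -0.585, 0.004]
force: [0.0, -0.2, -0.2]
opening: 0.0929
gripper_force: 0.0
```

```bash
cat >> h.py <<'E'
def txy(s):
    M=R.from_rotvec(s["orientation"]).as_matrix(); return M
E
python3 - <<'E'
from h import *
import pickle
c=cam("wrist");pickle.dump(c,open("c2.pkl","wb"));s=c["s"]
M=txy(s);print(s["t"],s["tool_pos"],M.round(4).tolist())
cv2.imwrite("pics/f.png",c["im"])
u=proj(c,[.6053,-.3088,.05]);print(u)
w,m=wells(c,u,75,thr=30)
P=np.array([onz(c,p,.05)[:2] for p,a in w])
P=P[np.hypot(*(P-np.median(P,0)).T)<.042]
print(len(P),[round(a) for p,a in w],cv2.minAreaRect(P.astype(np.float32)*1000),P.mean(0))
for sgn in(-1,1): print(proj(c,s["tool_pos"]+M@[0,sgn*.0466,.017]))
E
```

```text
2.0333 [ 0.5901951  -0.33635674  0.15696176] [[0.9306, -0.366, 0.0021], [-0.366, -0.9306, -0.0015], [0.0025, 0.0006, -1.0]]
[293.81120641 192.60066313]
27 [13, 509, 498, 36, 36, 37, 35, 30, 32, 31, 32, 35, 37, 36, 32, 31, 30, 30, 29, 37, 36, 36, 31, 29, 30, 30, 29, 89, 47, 9] ((606.3998413085938, -309.0395202636719), (64.963623046875, 49.261268615722656), 78.53073120117188) [ 0.6047581  -0.30916007]
[261.12094    228.25406888]
[385.43260737 228.10133114]
```

View pics/f.png

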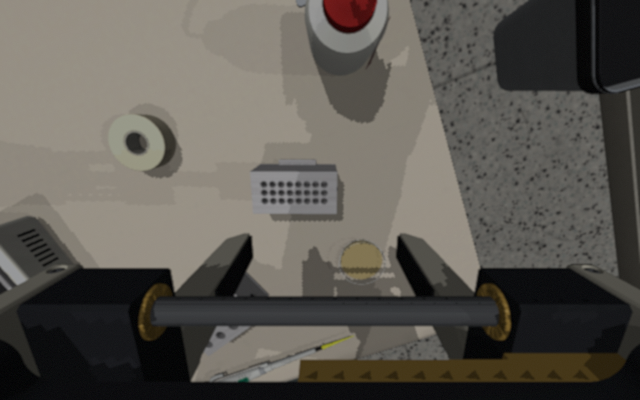

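```bash
cat >> h.py <<'E'
def fitwells(c,u,rad,thr,z,amin,amax,rmax=.036):
    w,_=wells(c,u,rad,thr=thr)
    P=np.array([onz(c,p,z)[:2] for p,a in w if amin<a<amax])
    P=P[np.hypot(*(P-np.median(P,0)).T)<rmax]
    return len(P),cv2.minAreaRect(P.astype(np.float32)*1000),P.mean(0)
E
python3 - <<'E'
from h import *
import pickle
c=pickle.load(open("c2.pkl","rb"))
print(fitwells(c,(294,190),50,30,.05,28,38))
E
```

```text
(24, ((605.6388549804688, -308.8532409667969), (62.8846549987793, 17.950424194335938), 68.34598541259766), array([ 0.60567051, -0.30882799]))
```

Emit:
servo_tool:
  plan: "0.0193 -0.0313 0.02 0;0.0193 -0.0313 0.05 0;0.0193 -0.0313 0.07 0;0.0193 -0.0313 0.08 0;0.0193 -0.0313 0.08 0;0.0193 -0.0313 0.085 0;0.0193 -0.0313 0.09 0;0.0193 -0.0313 0.095 0;0.0193 -0.0313 0.095 0"

```text
t: 2.83
tool_pos: [0.6189, -0.3142, 0.0602]
orientation: [3.086, -0.588, 0.001]
force: [-1.1, 0.2, -0.5]
opening: 0.093
gripper_force: 0.0
```

Emit:
servo_tool:
  plan: "0 0 0.005 0;0 0 0.011 0;0 0 0.011 0;0 0 0.011 0"

```text
t: 3.17
tool_pos: [0.6184, -0.3136, 0.0484]
orientation: [-3.086, 0.587, 0.002]
force: [-0.2, -0.2, -0.1]
opening: 0.0928
gripper_force: 0.0
```

Emit:
servo_tool:
  plan: "0 0 0 0;0 0 0 0;0 0 0 0;0 0 0 0;0 0 0 0"
  grip: 1
  grip_force: 6

```text
t: 3.58
tool_pos: [0.619, -0.314, 0.0493]
orientation: [3.086, -0.588, 0.0]
force: [-0.3, -0.5, 0.8]
opening: 0.0644
gripper_force: 0.0
```

Run:
```python
from h import *
import pickle
c=cam("wrist");pickle.dump(c,open("c3.pkl","wb"));s=c["s"]
print(s["t"],s["tool_pos"],s["opening"],s["gripper_force"],s["force"])
d=cam("side"); pickle.dump(d,open("c3s.pkl","wb"))
im=cv2.resize(d["im"][140:220,280:380],(640,512),interpolation=cv2.INTER_CUBIC)
cv2.imwrite("pics/g.png",np.hstack([cv2.resize(c["im"][100:400,120:520],(500,375)),cv2.resize(im,(300,375))]))
```

```text
3.5833 [ 0.6189787  -0.31396575  0.0493133 ] 0.06443362995982452 0.0 [-0.32028563 -0.49252008  0.75107345]
```

View pics/g.png

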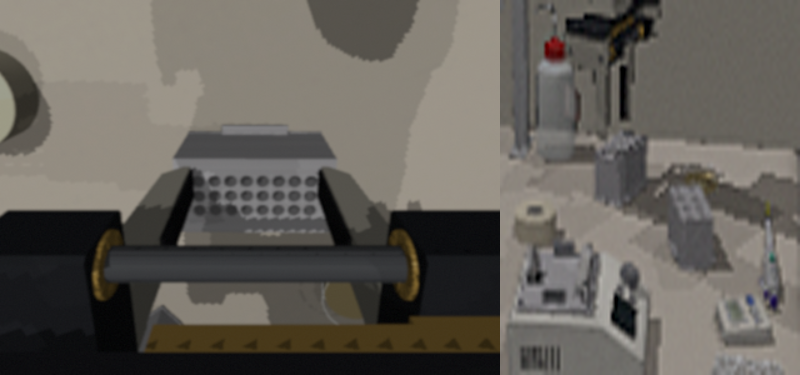

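Run:
```python
from h import *
import pickle
c=pickle.load(open("c3.pkl","rb"));d=pickle.load(open("c3s.pkl","rb"));s=c["s"];M=txy(s);p=s["tool_pos"]
for k in(-.03,0,.017): print(k,[proj(d,p+M@[0,y,k]).round(1) for y in(-.032,.032)],[proj(c,p+M@[0,y,k]).round(1) for y in(-.032,.032)])
print("top/bot",[proj(d,[.6057,-.3088,z]).round(1) for z in(0,.05)])
print(fitwells(c,(325,240),70,25,.05,20,80,.05))
print((np.linalg.inv(np.block([[M,p[:,None]],[np.zeros((1,3)),np.ones((1,1))]]))@c["T"]).round(3))
```

```text
-0.03 [array([314. , 165.8]), array([320.7, 162.3])] [array([268.8, 258.4]), array([377.4, 258.3])]
0 [array([314. , 171.9]), array([320.6, 168.3])] [array([277. , 237.5]), array([369.5, 237.4])]
0.017 [array([314. , 175.4]), array([320.6, 171.6])] [array([280.6, 228.2]), array([366. , 228.1])]
top/bot [array([319.8, 180.4]), array([320. , 170.4])]
(24, ((603.1917724609375, -305.1186828613281), (67.55615234375, 26.489166259765625), 67.65396118164062), array([ 0.60545196, -0.30930415]))
[[-0.001 -0.958 -0.287  0.08 ]
 [ 1.    -0.001  0.     0.001]
 [-0.    -0.287  0.958 -0.179]
 [ 0.     0.     0.     1.   ]]
```

Emit:
servo_tool:
  plan: "0 0 0 0;0 0 0 0;0 0 0.002 0;0 0 0.002 0"
  grip: 0.4

```text
t: 4.02
tool_pos: [0.6187, -0.3138, 0.0467]
orientation: [-3.086, 0.587, 0.001]
force: [0.4, -0.1, 0.2]
opening: 0.0301
gripper_force: 0.0
```

Emit:
servo_tool:
  plan: "0 0 0.002 0;0 0 0.004 0;0 0 0.006 0;0 0 0.006 0"

```text
t: 4.35
tool_pos: [0.6185, -0.3137, 0.0403]
orientation: [-3.086, 0.587, 0.002]
force: [0.2, -0.6, -1.0]
opening: 0.0277
gripper_force: 0.0
```

Emit:
servo_tool:
  plan: "0 0 0.002 0;0 0 0.004 0;0 0 0.006 0;0 0 0.006 0"

```text
t: 4.68
tool_pos: [0.6197, -0.3143, 0.0369]
orientation: [3.086, -0.587, 0.003]
force: [-3.8, 2.0, 9.9]
opening: 0.0276
gripper_force: 5.0
```

Emit:
servo_tool:
  plan: "0 0 -0.008 0;0 0 -0.012 0;0 0 -0.012 0;0 0 -0.012 0;0 0 -0.012 0;0 0 -0.012 0;0 0 -0.012 0;0 0 -0.012 0;0 0 -0.012 0;0 0 -0.012 0;0 0 -0.012 0;0 0 -0.012 0"
  grip: -1

```text
t: 5.68
tool_pos: [0.6189, -0.3139, 0.0471]
orientation: [-3.086, 0.588, 0.0]
force: [-0.4, 0.4, 0.1]
opening: 0.0928
gripper_force: 0.0
```

Run:
```python
from h import *
import pickle
c=cam("wrist");pickle.dump(c,open("c4.pkl","wb"));s=c["s"];M=txy(s)
print(s["tool_pos"],s["opening"],s["force"],proj(c,s["tool_pos"]))
u=proj(c,[.6057,-.3088,.05])
print(fitwells(c,u,60,25,.05,30,75,.05))
w,_=wells(c,u,60,thr=25); print(len(w),sorted([round(a) for p,a in w]))
cv2.imwrite("pics/h.png",cv2.resize(c["im"][140:400,120:520],(780,507)))
```

```text
[ 0.6188625  -0.31393912  0.04707736] 0.09281014650539741 [-0.42645745  0.38744017  0.13969171] [323.21577375 237.48110503]
(23, ((606.0064086914062, -308.8101501464844), (62.87520980834961, 18.164268493652344), 68.27507781982422), array([ 0.606039  , -0.30982446]))
27 [4, 7, 7, 21, 41, 44, 48, 54, 54, 55, 57, 57, 57, 58, 58, 58, 58, 59, 59, 59, 59, 59, 59, 59, 59, 60, 60]
```

View pics/h.png

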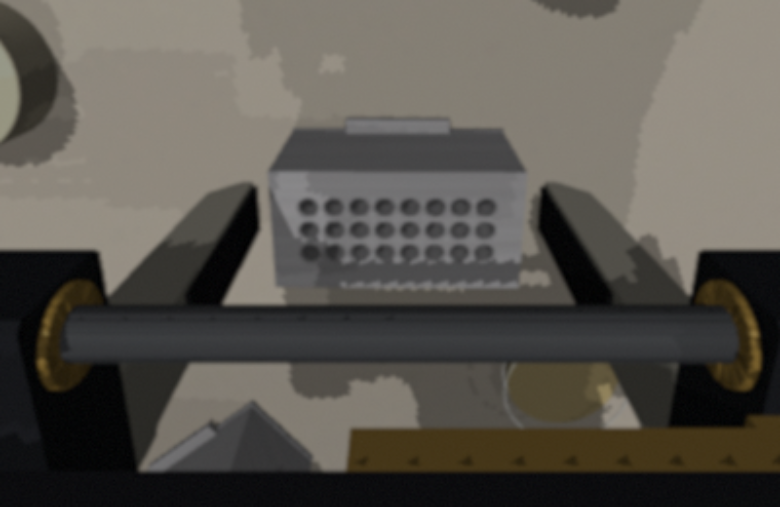

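Emit:
servo_tool:
  plan: "0.001 0 0.006 0;0.001 0 0.01 0;0.001 0 0.013 0;0.001 0 0.016 0;0.001 0 0.019 0;0.001 0 0.019 0"

```text
t: 6.23
tool_pos: [0.6192, -0.3139, 0.0269]
orientation: [-3.086, 0.587, 0.002]
force: [-1.1, 0.3, 0.4]
opening: 0.0931
gripper_force: 0.0
```

Emit:
servo_tool:
  plan: "0 0 0.003 0;0 0 0.006 0;0 0 0.006 0;0 0 0.006 0;0 0 0.006 0;0 0 0.006 0"
  grip: 0.3
  grip_force: 6

```text
t: 6.73
tool_pos: [0.6209, -0.3145, 0.0231]
orientation: [3.086, -0.587, 0.004]
force: [3.7, 0.9, 4.3]
opening: 0.0903
gripper_force: 6.0
```

Emit:
servo_tool:
  plan: "-0.0035 0 -0.003 0;-0.0072 0 -0.0054 0;-0.0115 0 -0.0078 0;-0.0155 0 -0.0098 0;-0.021 0 -0.0125 0;-0.0268 0 -0.0151 0;-0.0288 0 -0.0158 0;-0.0288 0 -0.0158 0;-0.0288 0 -0.0158 0"

```text
t: 7.48
tool_pos: [0.5929, -0.3037, 0.0381]
orientation: [3.086, -0.588, 0.0]
force: [-0.4, 0.4, -3.4]
opening: 0.0903
gripper_force: 6.0
```

```bash
cat >> h.py <<'E'
def tilt(c,g,rad=60,thr=25,amin=20,amax=80):
    """pose of the well grid in the tool frame by PnP; returns block pose in tool frame"""
    w,_=wells(c,g,rad,thr=thr); return np.array([p for p,a in w if amin<a<amax]),[round(a) for p,a in w]
E
python3 - <<'E'
from h import *
import pickle
c=cam("wrist");pickle.dump(c,open("c5.pkl","wb"));s=c["s"];M=txy(s)
print(s["tool_pos"],s["opening"],s["force"],s["gripper_force"],M.round(3).tolist())
P,a=tilt(c,(323,245))
print(P.round(1).tolist(),a)
cv2.imwrite("pics/i.png",cv2.resize(c["im"][140:400,120:520],(780,507)))
E
```

```text
[ 0.59291891 -0.30370281  0.03809509] 0.09027261074055165 [-0.43085231  0.35367384 -3.40901628] 5.9998056292533875 [[0.93, -0.367, 0.0], [-0.367, -0.93, -0.0], [0.0, 0.0, -1.0]]
[[273.2, 265.1]] [18, 18, 15, 3, 3, 28, 7, 4, 15, 10, 5, 4]
```

Run:
```python
from h import *
import pickle
c=pickle.load(open("c5.pkl","rb"));s=c["s"];M=txy(s);p=s["tool_pos"]
# predicted well image for hypothesised tilts about grip (gx=15,gz=43) ; grip point in tool: (0,0,-.02)
for th in(0,15,30):
    t=np.radians(th)
    out=[]
    for wx in(-9,0,9):
        d=np.array([wx-15,50-43])/1000
        x=d[0]*np.cos(t)-d[1]*np.sin(t); z=d[0]*np.sin(t)+d[1]*np.cos(t)
        out.append(proj(c,p+M@[x,0.0315,-.020-z]).round(1).tolist())
    print(th,out)
w,m=wells(c,(323,250),62,thr=14)
print([(q.round(1).tolist(),round(a)) for q,a in w])
g=cv2.cvtColor(c["im"],cv2.COLOR_BGR2GRAY)
print(g[195:300:3,323-4].tolist(), g[195:300:3,326].tolist())
```

```text
0 [[373.6, 290.6], [374.4, 277.9], [375.1, 264.8]]
15 [[371.9, 286.0], [373.1, 276.1], [374.5, 265.7]]
30 [[370.3, 279.5], [372.0, 272.8], [373.8, 265.5]]
[([263.7, 203.3], 3), ([285.5, 264.2], 38), ([299.5, 264.4], 32), ([315.9, 264.2], 47), ([345.7, 263.8], 41), ([375.2, 263.7], 37), ([363.6, 264.5], 18), ([273.3, 265.4], 54), ([306.4, 264.5], 10), ([327.4, 264.9], 21), ([335.2, 264.3], 13), ([355.9, 264.5], 12), ([292.1, 265.3], 8), ([275.4, 274.6], 63), ([287.4, 275.3], 27), ([313.6, 273.8], 8), ([362.4, 272.9], 3), ([300.3, 275.1], 17), ([341.7, 274.4], 10), ([374.4, 275.5], 27), ([348.2, 276.1], 15), ([319.8, 276.0], 10), ([359.6, 276.5], 14), ([330.2, 276.5], 12), ([358.9, 283.6], 35), ([373.2, 283.5], 35), ([274.0, 284.2], 28), ([331.3, 283.7], 34), ([345.7, 283.6], 34), ([290.0, 284.0], 33), ([301.4, 283.9], 22), ([317.9, 283.8], 31), ([307.3, 283.7], 5), ([279.7, 284.6], 4), ([321.8, 298.6], 428)]
[117, 113, 117, 104, 102, 93, 93, 89, 94, 93, 95, 90, 91, 89, 92, 91, 91, 92, 93, 99, 101, 99, 92, 88, 89, 119, 88, 57, 66, 56, 52, 106, 95, 107, 37] [124, 112, 116, 104, 101, 93, 92, 89, 94, 93, 93, 89, 92, 89, 91, 91, 90, 92, 92, 99, 101, 100, 100, 76, 87, 101, 88, 66, 63, 64, 64, 103, 106, 106, 38]
```

View pics/i.png

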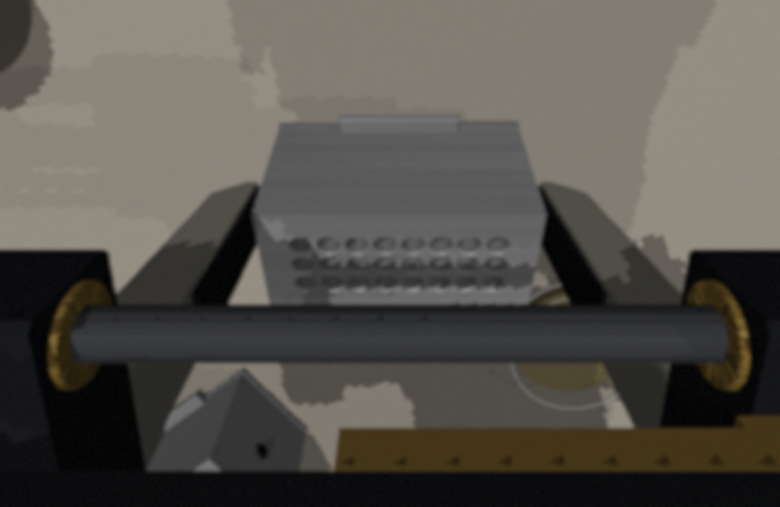

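Emit:
servo_tool:
  plan: "-0.004 0 -0.0025 0;-0.008 0 -0.005 0;-0.012 0 -0.007 0;-0.012 0 -0.007 0;-0.012 0 -0.007 0"

```text
t: 7.95
tool_pos: [0.5818, -0.2994, 0.0453]
orientation: [3.086, -0.588, 0.001]
force: [0.7, 0.8, -3.4]
opening: 0.0901
gripper_force: 6.0
```

```bash
cat >> h.py <<'E'
def tiltfit(c,edges=None):
    """block pose in tool xz plane from the wells: rows (v) and widths; prints candidates"""
    s=c["s"];M=txy(s);p=s["tool_pos"]
    from scipy.optimize import least_squares
    w,m=wells(c,(323,262),66,thr=14)
    return w
E
cat > tf.py <<'E'
from h import *
import pickle,sys
from scipy.optimize import least_squares
c=cam("wrist");pickle.dump(c,open(sys.argv[1],"wb"));s=c["s"];M=txy(s);p=s["tool_pos"]
print(s["t"],p,s["opening"],s["force"],s["gripper_force"])
g=cv2.cvtColor(c["im"],cv2.COLOR_BGR2GRAY).astype(float)
# vertical profile of contrast within the rows of wells: std along u between 285 and 362
prof=np.array([np.std(g[v,285:363]-cv2.GaussianBlur(g[v:v+1,285:363],(0,0),6)[0]) for v in range(200,300)])
print("prof",[(200+i,round(x,1)) for i,x in enumerate(prof) if x>3])
mean=g[:,300:350].mean(1); print("mean",[(v,int(mean[v])) for v in range(190,300,2)])
E
python3 tf.py c6.pkl
```

```text
7.95 [ 0.58183849 -0.29935886  0.04532043] 0.09010844942661043 [ 0.66561454  0.80453775 -3.36028646] 5.999850109219551
prof [(261, np.float64(3.7)), (262, np.float64(7.8)), (263, np.float64(9.1)), (264, np.float64(8.9)), (265, np.float64(7.8)), (266, np.float64(5.4)), (267, np.float64(3.7)), (268, np.float64(5.2)), (269, np.float64(8.9)), (270, np.float64(6.5)), (271, np.float64(4.4)), (272, np.float64(7.8)), (273, np.float64(9.4)), (274, np.float64(9.3)), (275, np.float64(9.0)), (276, np.float64(7.9)), (277, np.float64(4.6)), (281, np.float64(3.5)), (282, np.float64(4.0)), (283, np.float64(3.8)), (284, np.float64(3.8)), (285, np.float64(8.3)), (286, np.float64(13.6)), (287, np.float64(12.1)), (288, np.float64(6.1)), (289, np.float64(4.8)), (290, np.float64(4.7)), (291, np.float64(4.3)), (292, np.float64(4.3)), (293, np.float64(4.6)), (294, np.float64(4.9)), (295, np.float64(5.4)), (296, np.float64(3.8))]
mean [(190, 119), (192, 117), (194, 117), (196, 112), (198, 104), (200, 108), (202, 100), (204, 100), (206, 96), (208, 95), (210, 96), (212, 93), (214, 91), (216, 94), (218, 96), (220, 95), (222, 96), (224, 97), (226, 94), (228, 93), (230, 93), (232, 92), (234, 91), (236, 92), (238, 94), (240, 93), (242, 93), (244, 93), (246, 94), (248, 93), (250, 93), (252, 95), (254, 96), (256, 97), (258, 95), (260, 95), (262, 84), (264, 82), (266, 87), (268, 105), (270, 105), (272, 88), (274, 80), (276, 69), (278, 68), (280, 62), (282, 55), (284, 58), (286, 90), (288, 102), (290, 100), (292, 103), (294, 102), (296, 62), (298, 25)]
```

```bash
cat > ed.py <<'E'
from h import *
import pickle,sys
for fn in sys.argv[1:]:
    c=pickle.load(open(fn,"rb")); im=c["im"].astype(np.float32)
    # bright neutral block vs warm bench: saturation separates
    hsv=cv2.cvtColor(c["im"],cv2.COLOR_BGR2HSV); S=cv2.GaussianBlur(hsv[...,1].astype(np.float32),(3,3),0)
    print(fn,"S centre/bg",S[230,320],S[180,320])
    for v in list(range(192,216,2))+list(range(220,262,6)):
        row=S[v]; gl=np.diff(row)
        m=(row<(S[230,320]+S[180,320])/2)
        l=320
        while l>230 and m[l-3:l].any(): l-=1
        r=320
        while r<420 and m[r+1:r+4].any(): r+=1
        print(v,l,r,r-l, end=" | ")
    print()
E
python3 ed.py c5.pkl c6.pkl
```

```text
c5.pkl S centre/bg 3.0 31.25
192 320 320 0 | 194 320 320 0 | 196 320 320 0 | 198 320 320 0 | 200 294 354 60 | 202 293 356 63 | 204 263 385 122 | 206 263 385 122 | 208 263 386 123 | 210 262 387 125 | 212 261 387 126 | 214 261 388 127 | 220 259 390 131 | 226 257 392 135 | 232 255 394 139 | 238 251 398 147 | 244 249 400 151 | 250 248 400 152 | 256 250 399 149 | 
c6.pkl S centre/bg 2.875 29.5625
192 320 320 0 | 194 320 320 0 | 196 320 320 0 | 198 294 354 60 | 200 277 384 107 | 202 263 386 123 | 204 263 386 123 | 206 262 386 124 | 208 262 387 125 | 210 261 387 126 | 212 260 388 128 | 214 260 389 129 | 220 258 390 132 | 226 256 392 136 | 232 255 394 139 | 238 250 397 147 | 244 250 399 149 | 250 248 400 152 | 256 250 399 149 |
```

Emit:
servo_tool:
  plan: "0 0 0 0;0 0 0 0;0 0 0 0"
  grip_force: 4

```text
t: 8.25
tool_pos: [0.5819, -0.2993, 0.0448]
orientation: [-3.086, 0.587, 0.0]
force: [-1.1, -0.1, -3.8]
opening: 0.0897
gripper_force: 4.0
```

```bash
cat > ed2.py <<'E'
from h import *
import pickle,sys
def sil(c):
    """rows of the back face: bottom edge (v,width), top edge; pose of the back face in the tool x-z plane"""
    S=cv2.GaussianBlur(cv2.cvtColor(c["im"],cv2.COLOR_BGR2HSV)[...,1].astype(np.float32),(3,3),0)
    t=17; W={}
    for v in range(180,300):
        m=S[v]<t; l=r=320
        while l>230 and m[l-3:l].any(): l-=1
        while r<420 and m[r+1:r+4].any(): r+=1
        W[v]=(l,r,r-l)
    return W
c=cam("wrist");pickle.dump(c,open(sys.argv[1],"wb"));s=c["s"]
W=sil(c);print(s["t"],s["tool_pos"],s["force"],s["gripper_force"],s["opening"])
print([(v,)+W[v] for v in range(184,290,2) if W[v][2]])
vb=next(v for v in W if W[v][2]>100); wb=W[vb+2][2]+1.5
cand=[v for v in range(225,275)]; wt=max(W[v][2] for v in cand)
vt=np.mean([v for v in cand if W[v][2]>=wt-1])
def pt(v,w):
    z=c["f"]*.09/w; y=(v-c["c"][1])/c["f"]*z
    return np.array([.08-.958*y-.287*z, -.179-.287*y+.958*z])
b,t=pt(vb,wb),pt(vt,wt); d=t-b
print("vb,vt",vb,vt,"bottom",b.round(4),"top",t.round(4),"len",np.hypot(*d),"tilt",np.degrees(np.arctan2(-d[0],-d[1])))
E
python3 ed2.py c7.pkl
```

```text
8.25 [ 0.58191087 -0.29928726  0.04478478] [-1.08180808 -0.11600659 -3.82890519] 3.998359814286232 0.0897331400238406
[(192, 293, 355, 62), (194, 262, 387, 125), (196, 261, 387, 126), (198, 261, 387, 126), (200, 261, 387, 126), (202, 261, 388, 127), (204, 260, 388, 128), (206, 260, 389, 129), (208, 259, 389, 130), (210, 259, 390, 131), (212, 258, 390, 132), (214, 258, 391, 133), (216, 257, 391, 134), (218, 257, 392, 135), (220, 257, 392, 135), (222, 256, 393, 137), (224, 255, 393, 138), (226, 255, 393, 138), (228, 255, 394, 139), (230, 254, 394, 140), (232, 254, 395, 141), (234, 253, 395, 142), (236, 252, 397, 145), (238, 250, 397, 147), (240, 249, 398, 149), (242, 249, 399, 150), (244, 250, 399, 149), (246, 249, 399, 150), (248, 250, 399, 149), (250, 249, 400, 151), (252, 249, 400, 151), (254, 249, 399, 150), (256, 250, 398, 148), (258, 250, 398, 148), (260, 251, 397, 146), (262, 252, 397, 145), (264, 254, 397, 143), (266, 255, 395, 140), (268, 255, 394, 139), (270, 256, 393, 137), (272, 257, 393, 136), (274, 257, 393, 136), (276, 258, 392, 134), (278, 259, 389, 130), (280, 260, 389, 129), (282, 260, 388, 128), (284, 261, 387, 126), (286, 261, 386, 125), (288, 283, 385, 102)]
vb,vt 194 248.1818181818182 bottom [0.028  0.0125] top [ 0.0051 -0.0266] len 0.04525944051382601 tilt 30.308063873022164
```

```bash
cat > pose.py <<'E'
from h import *
import pickle,sys
from scipy.optimize import least_squares
from scipy.signal import find_peaks
c=pickle.load(open(sys.argv[1],"rb"))
vb,wb=float(sys.argv[2]),float(sys.argv[3])
g=cv2.cvtColor(c["im"],cv2.COLOR_BGR2GRAY).astype(np.float32)
# periodic well pattern: per row correlation with 8 wells at the pitch given by the width
best=[]
for v in range(250,292):
    sig=g[v,265:383]-cv2.GaussianBlur(g[v:v+1,265:383],(0,0),8)[0]
    per=np.arange(12.8,15.2,.2); u=np.arange(len(sig))
    a=[abs(np.sum(sig*np.exp(-2j*np.pi*u/p))) for p in per]; best.append((max(a),per[int(np.argmax(a))]))
a=np.array([b[0] for b in best]); pk,_=find_peaks(a,height=60,distance=3)
print([(250+int(k),int(a[k]),round(float(best[k][1]),1)) for k in pk])
def pr(th,x0,k0,X,Z): # block (X,Z) m -> image v, px per m ; x0,k0 = origin in the tool frame
    x=x0+X*np.cos(th)-Z*np.sin(th); k=k0-(X*np.sin(th)+Z*np.cos(th))
    ax,b=.08-x,k+.179; d=.287*ax+.958*b; y=.958*ax-.287*b
    return c["c"][1]+c["f"]*y/d, c["f"]/d
rows=[float(q) for q in sys.argv[4].split(",")] if len(sys.argv)>4 else None
if rows:
    def res(p):
        v,m=pr(*p,.023,0.); e=[v-vb,(m*.09-wb)]
        for X,q in zip((.009,0,-.009),rows): e.append(pr(*p,X,.05)[0]-q)
        return e
    r=least_squares(res,[.4,0,0]); th,x0,k0=r.x
    lip=[x0+(-.032)*np.cos(th)-.003*np.sin(th),k0-(-.032*np.sin(th)+.003*np.cos(th))]
    print("tilt",np.degrees(th),"origin tool x,k",x0,k0,"res",r.fun.round(1),"lip bottom edge tool",np.round(lip,4),"lip z",c["s"]["tool_pos"][2]-lip[1])
    # block coords of tool point (0,-.02)
    dx,dz=-x0,(k0+.02); print("grip in block",dx*np.cos(th)+dz*np.sin(th),-dx*np.sin(th)+dz*np.cos(th))
E
for a in "c5.pkl 203 123" "c6.pkl 201 124" "c7.pkl 193 126.5"; do python3 pose.py $a; done
python3 pose.py c5.pkl 203 123 264.2,275,283.8
```

```text
[(262, 647, 14.6), (267, 410, 14.4), (270, 609, 14.4), (273, 497, 14.6), (276, 407, 14.6), (280, 122, 13.8), (283, 395, 14.2), (288, 549, 13.4)]
[(262, 616, 14.8), (269, 705, 14.4), (273, 434, 13.0), (276, 223, 14.2), (282, 329, 14.2), (287, 469, 13.6), (290, 113, 13.8)]
[(263, 738, 13.4), (267, 704, 14.2), (270, 601, 13.0), (274, 532, 13.6), (277, 191, 14.2), (280, 202, 12.8), (287, 64, 12.8)]
[(262, 647, 14.6), (267, 410, 14.4), (270, 609, 14.4), (273, 497, 14.6), (276, 407, 14.6), (280, 122, 13.8), (283, 395, 14.2), (288, 549, 13.4)]
tilt 13.582749571502557 origin tool x,k -0.002348102475894122 0.02415410326627099 res [-0.8 -0.6 -0.3 -0.3  1.3] lip bottom edge tool [-0.0342  0.0288] lip z 0.009341899266493627
grip in block 0.012651997807303738 0.04236773975526431
```

Run:
```python
from h import *
import pickle
for f in("c5.pkl","c6.pkl","c7.pkl"):
    c=pickle.load(open(f,"rb"))
    g=cv2.cvtColor(c["im"],cv2.COLOR_BGR2GRAY)[255:298,262:388]
    # mean of the darkest columns at well positions vs between: 8-bit dump of one unshadowed well column strip (right side)
    print(f)
    for v in range(0,43,1): print(255+v,' '.join('%3d'%x for x in g[v,58:126:2]))
```

```text
c5.pkl
255 101 101 101 101 101 101 101 101 101 101 101 100 100 101 101 101 101  99 101 100 100 101 101 101 100 100 100 101 100 100 100 100 100 100
256 101 101 101 100 101 102 100 101 100 102 101 101 101 100 100 101 101 100 100  99 100 100 100 100  99 100 100  99 100  99 100 100  99 100
257 100 100 101 100 100  99 100 100 100  99 100 100  99 100  99  99 100  99  99 100  99  98  99  99  98  98  98  99  99  98  98  99  98  99
258 100 100  99 100  99 100  99  99  99  99  99  98  99  98  99  99  98  98  97  98  99  97  98  98  98  98  98  98  97  98  98  98  98  98
259  99  99  99 100  99 100  99 100  99 100  99  99  99  99  99  99 100  98  97  98  98  98  98  98  99  98  98  98  98  98  98  98  97  97
260  99 100 101  99  99  97  99  98  99  99  99  99  97  97  97  99  98 101  99  99  98  98  98  98 100  98  98  97  96  98  97  98  97  98
261  94  99 103 100  97  95  96  95  97 101  99  94  89  88  91  96  99 101  99  97  96  93  93  99 100  98  92  88  88  93  98  99  99  99
262  86  95 104  95  88  89  94  89  91 102  99  86  75  79  81  88  98  99  90  92  93  87  80  96 101  95  80  
[... 16280 characters left out ...]

293  78  79  79  79  78  79  78  77  79  78  79  79  78  79  78  78  79  79  79  78  78  73  74  79  78  79  78  75  72  71  84  71  78  86
294  77  77  79  78  77  77  77  76  77  78  78  78  77  79  78  78  77  77  77  78  76  70  74  77  78  78  78  73  70  70  85  68  83  78
295  69  68  69  67  68  69  69  69  69  69  68  68  70  68  69  70  68  69  68  68  67  63  65  69  67  69  68  66  61  61  76  61  78  66
296  50  50  49  50  48  49  48  49  49  49  49  48  48  49  49  48  49  49  49  50  49  47  49  50  51  49  49  47  44  45  54  43  56  45
297  29  30  31  30  31  29  31  30  31  31  30  31  32  31  30  31  31  31  30  31  33  32  30  31  31  31  30  30  30  30  33  26  33  28
```

Emit:
servo_tool:
  plan: "0 0 0.002 0;0 0 0.002 0;0 0 0.001 0"
  grip_force: 3.3

```text
t: 8.55
tool_pos: [0.5815, -0.2991, 0.0433]
orientation: [-3.086, 0.587, 0.001]
force: [-0.5, 1.0, -3.8]
opening: 0.0899
gripper_force: 3.3
```

```bash
cat > rs.py <<'E'
from h import *
import pickle,sys
from scipy.optimize import least_squares
def edges(c):
    S=cv2.GaussianBlur(cv2.cvtColor(c["im"],cv2.COLOR_BGR2HSV)[...,1].astype(np.float32),(3,3),0)
    for v in range(180,230):
        m=S[v]<17; l=r=320
        while l>230 and m[l-3:l].any(): l-=1
        while r<420 and m[r+1:r+4].any(): r+=1
        if r-l>100: break
    m=S[v+3]<17; l=r=320
    while l>230 and m[l-3:l].any(): l-=1
    while r<420 and m[r+1:r+4].any(): r+=1
    return v,r-l
def pr(c,th,x0,k0,X,Z):
    x=x0+X*np.cos(th)-Z*np.sin(th); k=k0-(X*np.sin(th)+Z*np.cos(th))
    ax,b=.08-x,k+.179; d=.287*ax+.958*b; y=.958*ax-.287*b
    return c["c"][1]+c["f"]*y/d, c["f"]/d
def fit(c,starts):
    vb,wb=edges(c)
    def res(p):
        v,m=pr(c,*p,.023,0.); e=[v-vb,(m*.09-wb)]
        return e+[pr(c,*p,X,.05)[0]-q for X,q in zip((.0125,.0035,-.0055),starts)]
    r=least_squares(res,[.4,0,0]); th,x0,k0=r.x
    co,si=np.cos(th),np.sin(th)
    lip=(x0-.032*co-.003*si, c["s"]["tool_pos"][2]-(k0-(-.032*si+.003*co)))
    print("vb,w",vb,wb,"tilt %.1f"%np.degrees(th),"orig x %.4f k %.4f"%(x0,k0),"res",r.fun.round(1),"lip x %.4f z %.4f"%lip)
def fresh(fn):
    c=cam("wrist");pickle.dump(c,open(fn,"wb"));s=c["s"]
    print(s["t"],s["tool_pos"],s["force"].round(1),s["gripper_force"],s["opening"]);return c
def dump(c):  # contrast at columns of one clean well vs gap: profile of mean over right half, dark minimum filter
    g=cv2.cvtColor(c["im"],cv2.COLOR_BGR2GRAY).astype(np.float32)
    print([(v,int(np.percentile(g[v,320:376],20)),int(np.percentile(g[v,320:376],80))) for v in range(254,292)])
if __name__=="__main__":
    if len(sys.argv)>2: fit(pickle.load(open(sys.argv[1],"rb")),[float(x) for x in sys.argv[2].split(",")])
    else: c=fresh(sys.argv[1]);dump(c)
E
python3 rs.py c5.pkl 260.7,271,281;python3 rs.py c6.pkl 260.8,270.5,279.7;python3 rs.py c7.pkl 260.3,268.5,276; python3 rs.py c8.pkl
```

```text
vb,w 203 122 tilt 14.4 orig x -0.0029 k 0.0254 res [-0.3 -0.3 -0.3  0.2  0.4] lip x -0.0346 z 0.0076
vb,w 200 123 tilt 18.3 orig x 0.0001 k 0.0259 res [-0.3 -0.2 -0.2  0.1  0.4] lip x -0.0312 z 0.0122
vb,w 194 126 tilt 25.9 orig x 0.0069 k 0.0255 res [-0.6 -0.4 -0.1  0.1  0.5] lip x -0.0232 z 0.0080
8.55 [ 0.58150821 -0.29908267  0.0433449 ] [-0.5  1.  -3.8] 3.297589235007763 0.08990383000496584
[(254, 79, 81), (255, 81, 82), (256, 82, 83), (257, 82, 83), (258, 81, 82), (259, 80, 82), (260, 78, 83), (261, 77, 88), (262, 77, 95), (263, 82, 102), (264, 89, 106), (265, 92, 113), (266, 91, 111), (267, 87, 98), (268, 82, 94), (269, 81, 99), (270, 86, 103), (271, 92, 110), (272, 92, 112), (273, 84, 98), (274, 68, 76), (275, 57, 65), (276, 57, 65), (277, 63, 70), (278, 66, 73), (279, 65, 70), (280, 63, 65), (281, 63, 64), (282, 63, 65), (283, 65, 71), (284, 75, 85), (285, 91, 105), (286, 92, 120), (287, 83, 123), (288, 78, 113), (289, 78, 97), (290, 77, 82), (291, 77, 78)]
```

```bash
python3 rs.py c8.pkl 260,267.2,274.2
```

```text
vb,w 191 127 tilt 30.1 orig x 0.0101 k 0.0258 res [-0.4 -0.2 -0.1  0.2  0.2] lip x -0.0191 z 0.0041
```

Emit:
servo_tool:
  plan: "0 0 0 0;0 0 0 0;0 0 -0.02 0;0 0 -0.05 0;0 0 -0.08 0;0 0 -0.11 0;0 0 -0.13 0;0 0 -0.13 0"
  grip_force: 50

```text
t: 9.27
tool_pos: [0.5848, -0.3011, 0.1809]
orientation: [3.083, -0.587, 0.015]
force: [0.2, -0.6, -2.7]
opening: 0.0894
gripper_force: 50.0
```

Emit:
servo_tool:
  plan: "-0.01 -0.015 -0.01 0;-0.03 -0.044 -0.02 0;-0.052 -0.075 -0.03 -2;-0.075 -0.108 -0.04 -4;-0.098 -0.142 -0.04 -6;-0.121 -0.175 -0.04 -8;-0.144 -0.208 -0.04 -8;-0.167 -0.242 -0.04 -8;-0.19 -0.275 -0.04 -8;-0.212 -0.307 -0.04 -8;-0.23 -0.333 -0.04 -8;-0.243 -0.352 -0.04 -8"

```text
t: 10.27
tool_pos: [0.4835, 0.12, 0.2122]
orientation: [-3.12, 0.368, 0.003]
force: [0.6, 0.5, -3.7]
opening: 0.0893
gripper_force: 50.0
```

Emit:
servo_tool:
  plan: "-0.004 -0.006 0 0;-0.006 -0.009 0 0;-0.006 -0.009 0 0;-0.006 -0.009 0 0"

```text
t: 10.6
tool_pos: [0.4815, 0.1266, 0.2132]
orientation: [3.119, -0.371, -0.001]
force: [-0.9, -0.0, -4.2]
opening: 0.0895
gripper_force: 50.0
```

```bash
python3 rs.py s1.pkl | head -1
python3 - <<'E'
from h import *
import pickle
c=pickle.load(open("s1.pkl","rb"));print(txy(c["s"]).round(3).tolist())
cv2.imwrite("pics/s1.png",c["im"])
E
```

```text
10.6 [0.48145661 0.12659637 0.21320715] [-0.9 -0.  -4.2] 49.99685883522034 0.08949915497242263
[[0.972, -0.235, -0.001], [-0.235, -0.972, -0.001], [-0.001, 0.001, -1.0]]
```

View pics/s1.png

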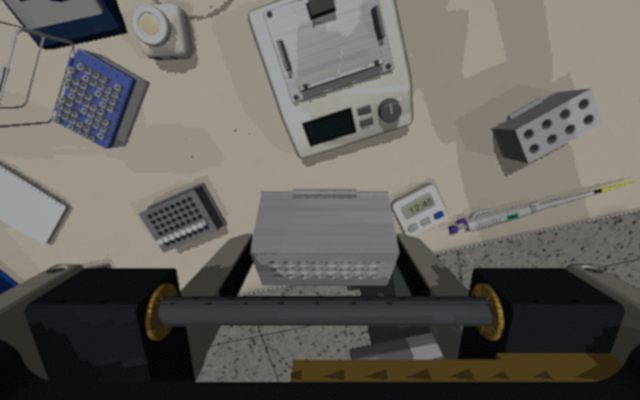

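Run:
```python
from h import *
import pickle
c=pickle.load(open("s1.pkl","rb"))
for n,uv,z in[("gl",(283,55),.076),("gr",(378,22),.076),("rl",(293,102),.077),("rr",(392,72),.077),("dock?",(330.5,38.5),.076),("shbl",(305,155),.03),("shbr",(410,125),.03),("strip",(183,240),.035)]: print(n,onz(c,uv,z).round(4))
g=cv2.cvtColor(c["im"],cv2.COLOR_BGR2GRAY)[0:120,255:410]
m=(g<75).astype(np.uint8);N,L,st,ce=cv2.connectedComponentsWithStats(m)
for i in range(1,N):
    if st[i,4]>15:
        ys,xs=np.where(L==i); r=cv2.minAreaRect(np.c_[xs+255,ys].astype(np.float32))
        print(st[i,4],np.round(r[0],1),np.round(r[1],1),round(r[2],1))
```

```text
gl [0.6273 0.1334 0.076 ]
gr [0.6334 0.0342 0.076 ]
rl [0.5813 0.1355 0.077 ]
rr [0.5854 0.0287 0.077 ]
dock? [0.6304 0.0831 0.076 ]
shbl [0.5192 0.1418 0.03  ]
shbr [0.5242 0.0054 0.03  ]
strip [0.4464 0.3352 0.035 ]
427 [320.5   6.8] [19.6 26.1] 73.3
199 [376.4  23.5] [33.2  6.8] 76.0
86 [285.2  55.4] [30.6  3.9] 75.5
170 [339.9  76.2] [ 6.3 81.3] 71.3
322 [389. 109.] [20. 22.] 90.0
65 [364.  110.5] [ 5.4 11.7] 71.6
246 [333.5 113.5] [11. 37.] 90.0
```

Emit:
servo_tool:
  plan: "0.01 0.004 0.006 -3;0.025 0.01 0.015 -7;0.042 0.016 0.028 -11;0.058 0.022 0.04 -14;0.07 0.026 0.048 -16;0.0776 0.0292 0.053 -16;0.0776 0.0292 0.053 -16;0.0776 0.0292 0.053 -16;0.0776 0.0292 0.053 -16"

```text
t: 11.4
tool_pos: [0.55, 0.0809, 0.1615]
orientation: [-3.141, -0.065, -0.001]
force: [0.1, 0.9, -3.9]
opening: 0.0896
gripper_force: 50.0
```

```bash
python3 rs.py s2.pkl | head -1
python3 - <<'E'
from h import *
import pickle
c=pickle.load(open("s2.pkl","rb"));print(txy(c["s"]).round(4).tolist())
print("pred dock px",proj(c,[.630,.083,.064]),"rail ends",proj(c,[.5813,.1355,.077]),proj(c,[.5854,.0287,.077]))
im=c["im"]; g=cv2.cvtColor(im,cv2.COLOR_BGR2GRAY)
small=cv2.resize(g[0:190,230:420],(38*2,38),interpolation=cv2.INTER_AREA)
ch=" .:-=+*#%@"
for i,r in enumerate(small): print("%3d "%(i*5)+"".join(ch[min(9,int(x)*10//230)] for x in r))
E
```

```text
11.4 [0.54999351 0.08089394 0.16148774] [ 0.1  0.9 -3.9] 49.996885657310486 0.08958763217977615
[[0.9991, 0.0413, 0.0004], [0.0413, -0.9991, 0.0002], [0.0004, -0.0002, -1.0]]
pred dock px [324.77915023 116.5639332 ] rail ends [267.22663285 167.96051547] [380.2598081  168.15643805]
  0 *********===+***************************************************************
  5 ********===*****************************************************************
 10 *******+=+******************************************************************
 15 *****+==+*******************************************************************
 20 ***++=+*********************************************************************
 25 +===+*****************************************************************++++++
 30 =++*****************************************************************++++++++
 35 ********************************************************************++++++++
 40 +**+++++++++++++++++++++++++++++++++++++++++++++++++++++**++++++++++++++++++
 45 ++++++++++++++++++++++++++++++++++++++++++++++++++++++++++++++++++++++++++++
 50 ++++
[... 1559 characters left out ...]
++++++++++++++++++++++++++++++++++++++*****+=+++++**
150 ++++++++=+*****++++++++++++++++++++++++++++++++++++++=-=++++++*****+=++++***
155 ++++++++=+*****+==+++-:=++++==================------=-:-==-:-+*****==++++***
160 ++++++*+=+*****+--=+=----------=-----------=-----------==+=-=+*****==+******
165 *++++++++=******+++++++++*+++++******++++++************************=+*******
170 **+++++++=********************************************************+=+*******
175 ***++++++=+*******************************************************+=********
180 ****++++++=**********************+++++++**************************=+********
185 *****+++++=******=.......::::::::......:+++=====++**+==--==+*****+=*********
```

Run:
```python
from h import *
import pickle
c=pickle.load(open("s2.pkl","rb"))
g=cv2.cvtColor(c["im"],cv2.COLOR_BGR2GRAY).astype(int)
print("g115 L",list(zip(range(255,285),g[112:120,255:285].mean(0).astype(int))))
print("g115 R",list(zip(range(364,394),g[112:120,364:394].mean(0).astype(int))))
print("latch80",list(zip(range(298,352),g[78:84,298:352].mean(0).astype(int))))
for u0 in(290,323,355): print("col",u0,list(zip(range(60,176),g[60:176,u0-4:u0+5].mean(1).astype(int))))
print("rail row150",list(zip(range(255,295),g[147:152,255:295].mean(0).astype(int))),list(zip(range(355,395),g[147:152,355:395].mean(0).astype(int))))
```

```text
g115 L [(255, np.int64(152)), (256, np.int64(153)), (257, np.int64(153)), (258, np.int64(153)), (259, np.int64(153)), (260, np.int64(153)), (261, np.int64(153)), (262, np.int64(148)), (263, np.int64(140)), (264, np.int64(132)), (265, np.int64(126)), (266, np.int64(111)), (267, np.int64(95)), (268, np.int64(85)), (269, np.int64(74)), (270, np.int64(56)), (271, np.int64(46)), (272, np.int64(42)), (273, np.int64(46)), (274, np.int64(70)), (275, np.int64(104)), (276, np.int64(128)), (277, np.int64(139)), (278, np.int64(142)), (279, np.int64(143)), (280, np.int64(143)), (281, np.int64(143)), (282, np.int64(143)), (283, np.int64(143)), (284, np.int64(143))]
g115 R [(364, np.int64(126)), (365, np.int64(124)), (366, np.int64(123)), (367, np.int64(121)), (368, np.int64(119)), (369, np.int64(119)), (370, np.int64(118)), (371, np.int64(119)), (372, np.int64(118)), (373, np.int64(108)), (374, np.int64(83)), (375, np.int64(51)), (376, np.int64(34)), (377, np.int64(35)), (378, np.int64(39)), (379, np.int64(49)), (380, np.int64(64)), (381, np.int64(76)), (382, np.int64(85)), (383, np.int64(101)), (
[... 9977 characters left out ...]
3, np.int64(119)), (364, np.int64(118)), (365, np.int64(115)), (366, np.int64(112)), (367, np.int64(113)), (368, np.int64(116)), (369, np.int64(119)), (370, np.int64(121)), (371, np.int64(121)), (372, np.int64(119)), (373, np.int64(115)), (374, np.int64(113)), (375, np.int64(119)), (376, np.int64(123)), (377, np.int64(123)), (378, np.int64(123)), (379, np.int64(123)), (380, np.int64(123)), (381, np.int64(123)), (382, np.int64(123)), (383, np.int64(121)), (384, np.int64(122)), (385, np.int64(133)), (386, np.int64(146)), (387, np.int64(150)), (388, np.int64(151)), (389, np.int64(150)), (390, np.int64(151)), (391, np.int64(151)), (392, np.int64(152)), (393, np.int64(151)), (394, np.int64(151))]
```

Run:
```python
from h import *
import pickle
c=pickle.load(open("s2.pkl","rb"))
P=lambda u,v,z: onz(c,(u,v),z)[:2].round(4)
gl,gr=P(274.7,115,.064),P(374,115,.064); print("guides",gl,gr,np.linalg.norm(gl-gr),(gl+gr)/2)
gl,gr=P(264,115,.076),P(386,115,.076); print("guide outer/top",np.linalg.norm(gl-gr),(gl+gr)/2)
print("guide x ends z.076",P(272,97,.076),P(272,132.5,.076),P(377,97,.076),P(377,132,.076))
a,b=P(277,143.9,.077),P(374,142.3,.077);print("rail inner",a,b,np.linalg.norm(a-b),np.degrees(np.arctan2(*(b-a)*[1,-1])),(a+b)/2)
print("rail inner mid - as dock:",((a+b)/2)+.0245*np.array([np.cos(.06),np.sin(.06)]))
a,b=P(290,157.8,.077),P(355,156.5,.077);print("rail outer",a,b)
a,b=P(308.7,80,.088),P(338.6,80,.088);print("latch",a,b,np.linalg.norm(a-b),P(323.7,73,.088),P(323.7,86,.088))
```

```text
guides [0.6295 0.1301] [0.6333 0.0368] 0.0933773527146706 [0.6314  0.08345]
guide outer/top 0.10978820519527586 [0.6313  0.08285]
guide x ends z.076 [0.6447 0.1303] [0.6141 0.1307] [0.6484 0.0375] [0.6184 0.0347]
rail inner [0.6041 0.1261] [0.6091 0.0368] 0.08943986806788122 3.2047042473384697 [0.6066  0.08145]
rail inner mid - as dock: [0.63105591 0.08291912]
rail outer [0.5918 0.114 ] [0.5954 0.0534]
latch [0.6585 0.0976] [0.6595 0.0728] 0.024820153101864625 [0.6643 0.0853] [0.6543 0.085 ]
```

Run:
```python
from h import *
from rs import edges
import pickle
a=pickle.load(open("c8.pkl","rb"));c=pickle.load(open("s2.pkl","rb"))
G=lambda q:cv2.Canny(q["im"],40,90)
T=cv2.cvtColor(a["im"],cv2.COLOR_BGR2GRAY)
for nm,(v0,v1,u0,u1) in dict(foot=(186,215,280,370),wells=(254,276,262,386)).items():
    t=T[v0:v1,u0:u1]; s=cv2.cvtColor(c["im"],cv2.COLOR_BGR2GRAY)[v0-10:v1+10,u0-10:u1+10]
    r=cv2.matchTemplate(s,t,cv2.TM_CCOEFF_NORMED);_,m,_,l=cv2.minMaxLoc(r);print(nm,m,np.array(l)-10)
g=cv2.cvtColor(c["im"],cv2.COLOR_BGR2GRAY).astype(int)
print([(v,int(np.percentile(g[v,320:376],20))) for v in range(255,282)])
S=cv2.cvtColor(c["im"],cv2.COLOR_BGR2HSV)[...,1]; print("col320 sat",S[180:205,300].tolist(), "row200",S[205,254:268].tolist(),S[205,380:394].tolist())
M=txy(c["s"]); print("T tool",(np.linalg.inv(M)@(c["T"][:3,3]-c["s"]["tool_pos"])).round(4))
d=np.array([.6312,.0831,.064]);print("dock in tool",(M.T@(d-c["s"]["tool_pos"])).round(4))
```

```text
foot 0.6253668069839478 [-10  -9]
wells 0.5214940905570984 [-1  7]
[(255, 103), (256, 108), (257, 108), (258, 107), (259, 106), (260, 98), (261, 92), (262, 89), (263, 96), (264, 105), (265, 112), (266, 112), (267, 108), (268, 96), (269, 94), (270, 101), (271, 110), (272, 114), (273, 109), (274, 99), (275, 93), (276, 101), (277, 113), (278, 115), (279, 101), (280, 85), (281, 83)]
col320 sat [5, 5, 5, 3, 4, 3, 9, 24, 10, 3, 2, 2, 2, 2, 5, 0, 3, 3, 3, 2, 5, 2, 5, 2, 2] row200 [30, 30, 32, 31, 26, 13, 5, 2, 5, 2, 2, 2, 2, 2] [0, 2, 2, 2, 5, 5, 4, 4, 4, 4, 7, 13, 20, 29]
T tool [ 0.0795  0.0005 -0.1791]
dock in tool [0.0812 0.0012 0.0975]
```

Emit:
servo_tool:
  plan: "0.015 0 0 -0.5;0.035 0 0 -0.9;0.055 0 0 -0.9;0.07 0.0003 0 -0.9;0.0813 0.0005 0 -0.9;0.0813 0.0005 0.01 -0.9;0.0813 0.0005 0.025 -0.9;0.0813 0.0005 0.038 -0.9;0.0813 0.0005 0.042 -0.9;0.0813 0.0005 0.042 -0.9;0.0813 0.0005 0.042 -0.9"

```text
t: 12.37
tool_pos: [0.6307, 0.0841, 0.1188]
orientation: [-3.14, -0.092, 0.001]
force: [-0.1, 0.4, -3.4]
opening: 0.0892
gripper_force: 50.0
```

```bash
cat > now.py <<'E'
from h import *
s=status.read_state();M=txy(s);D=np.array([.6312,.0831,.064]);y=np.radians(3.3)
A=np.array([[np.cos(y),np.sin(y),0],[-np.sin(y),np.cos(y),0],[0,0,1]])
print("t",s["t"],"TCP in dock mm",(A@(s["tool_pos"]-D)*1000).round(1),"yaw err",round(np.degrees(np.arctan2(M[1,0],M[0,0]))-3.3,2),"force dock",(A@s["force"]).round(1),"grip",s["gripper_force"],s["opening"])
E
python3 now.py
```

```text
t 12.3667 TCP in dock mm [-0.5  1.  54.8] yaw err 0.05 force dock [-0.   0.4 -3.4] grip 49.996957182884216 0.08921886695751334
```

Emit:
servo_tool:
  plan: "0.001 0.0003 0.004 0;0.001 0.0003 0.008 0;0.001 0.0003 0.011 0;0.001 0.0003 0.013 0;0.001 0.0003 0.013 0;0.001 0.0003 0.013 0"

```text
t: 12.87
tool_pos: [0.6324, 0.0836, 0.106]
orientation: [-3.14, -0.092, -0.0]
force: [-0.1, -1.1, -2.9]
opening: 0.0891
gripper_force: 50.0
```

```bash
python3 now.py
```

```text
t 12.8667 TCP in dock mm [ 1.2  0.5 42. ] yaw err 0.04 force dock [-0.1 -1.1 -2.9] grip 49.997602701187134 0.08914690495191598
```

Emit:
servo_tool:
  plan: "0 0 0.0012 0;-0.003 0 0.0015 0;-0.005 0 0.0015 0;-0.007 0 0.0015 0;-0.008 0 0.0015 0;-0.008 0 0.0015 0"

```text
t: 13.37
tool_pos: [0.6257, 0.0833, 0.1061]
orientation: [-3.14, -0.092, -0.006]
force: [4.2, -1.0, 5.5]
opening: 0.0891
gripper_force: 50.0
```

```bash
python3 now.py
```

```text
t 13.3667 TCP in dock mm [-5.5  0.5 42.1] yaw err 0.04 force dock [ 4.1 -1.2  5.5] grip 50.003846883773804 0.08914884863198334
```

Emit:
servo_tool:
  plan: "0 0 -0.001 0;0 0 -0.0015 0;-0.001 0 -0.0015 0;-0.002 0 -0.0015 0;-0.002 0 -0.0015 0"

```text
t: 13.78
tool_pos: [0.6228, 0.0831, 0.1062]
orientation: [3.14, 0.092, 0.002]
force: [4.7, 0.8, 3.2]
opening: 0.0891
gripper_force: 50.0
```

```bash
python3 now.py
```

```text
t 13.7833 TCP in dock mm [-8.4  0.5 42.2] yaw err 0.06 force dock [4.8 0.5 3.2] grip 50.003371238708496 0.08914492499367548
```

Emit:
servo_tool:
  plan: "0.002 0 0.0012 0;0.004 0 0.0024 0;0.006 0 0.0037 0;0.0085 0 0.0052 0;0.0105 0 0.0068 0;0.0125 0 0.0085 0;0.0125 0 0.0085 0"
  grip_force: 20

```text
t: 14.37
tool_pos: [0.6363, 0.0838, 0.099]
orientation: [3.14, 0.092, 0.005]
force: [2.7, -1.2, 9.6]
opening: 0.09
gripper_force: 20.0
```

```bash
python3 now.py; python3 rs.py d1.pkl
```

```text
t 14.3667 TCP in dock mm [ 5.1  0.4 35. ] yaw err 0.04 force dock [ 2.6 -1.4  9.6] grip 20.001979172229767 0.08995688118445344
14.3667 [0.63625911 0.08377865 0.09903936] [ 2.7 -1.2  9.6] 20.001979172229767 0.08995688118445344
[(254, 115, 121), (255, 119, 122), (256, 119, 121), (257, 119, 120), (258, 119, 120), (259, 112, 120), (260, 97, 120), (261, 82, 114), (262, 80, 106), (263, 81, 100), (264, 85, 101), (265, 93, 110), (266, 106, 119), (267, 121, 125), (268, 122, 132), (269, 117, 123), (270, 97, 117), (271, 86, 109), (272, 81, 101), (273, 83, 101), (274, 89, 106), (275, 100, 114), (276, 119, 122), (277, 123, 132), (278, 120, 124), (279, 101, 117), (280, 75, 102), (281, 58, 87), (282, 54, 75), (283, 56, 77), (284, 64, 81), (285, 78, 87), (286, 87, 89), (287, 88, 89), (288, 86, 87), (289, 86, 87), (290, 87, 89), (291, 88, 101)]
```

Emit:
servo_tool:
  plan: "0.002 0 0.0018 0;0.004 0 0.0036 0;0.006 0 0.0058 0;0.007 0 0.007 0;0.008 0 0.0085 0;0.008 0 0.0085 0"

```text
t: 14.92
tool_pos: [0.6452, 0.0843, 0.0929]
orientation: [3.14, 0.092, 0.008]
force: [-0.2, 0.0, 19.9]
opening: 0.0898
gripper_force: 20.0
```

```bash
python3 now.py; python3 rs.py d2.pkl|tail -1
```

```text
t 14.9167 TCP in dock mm [14.   0.4 28.9] yaw err 0.05 force dock [-0.2  0.  19.9] grip 20.003223717212677 0.08979133188812943
[(254, 108, 120), (255, 114, 128), (256, 122, 130), (257, 126, 129), (258, 127, 130), (259, 128, 130), (260, 127, 130), (261, 114, 130), (262, 88, 129), (263, 71, 124), (264, 74, 114), (265, 75, 104), (266, 76, 102), (267, 78, 109), (268, 83, 118), (269, 96, 126), (270, 119, 128), (271, 128, 133), (272, 127, 129), (273, 109, 129), (274, 85, 123), (275, 78, 115), (276, 75, 105), (277, 74, 100), (278, 78, 103), (279, 82, 113), (280, 87, 120), (281, 90, 123), (282, 86, 119), (283, 85, 99), (284, 74, 89), (285, 58, 86), (286, 50, 79), (287, 49, 75), (288, 49, 76), (289, 50, 79), (290, 52, 83), (291, 61, 89)]
```

Emit:
servo_tool:
  plan: "0.0005 0 0.0015 0;0.001 0 0.003 0;0.001 0 0.0045 0;0.001 0 0.006 0;0.001 0 0.006 0"
  grip_force: 25

```text
t: 15.38
tool_pos: [0.6477, 0.0844, 0.0901]
orientation: [3.14, 0.092, 0.015]
force: [-4.3, -0.2, 33.3]
opening: 0.0902
gripper_force: 25.0
```

```bash
python3 now.py; python3 rs.py d3.pkl|tail -1
```

```text
t 15.3833 TCP in dock mm [16.5  0.4 26.1] yaw err 0.05 force dock [-4.3  0.  33.3] grip 25.00696688890457 0.09015026991078648
[(254, 108, 110), (255, 110, 115), (256, 111, 120), (257, 118, 126), (258, 123, 131), (259, 127, 132), (260, 130, 132), (261, 131, 132), (262, 127, 132), (263, 109, 132), (264, 84, 131), (265, 71, 125), (266, 71, 116), (267, 71, 109), (268, 74, 105), (269, 75, 110), (270, 78, 120), (271, 89, 126), (272, 112, 131), (273, 128, 131), (274, 130, 132), (275, 118, 131), (276, 92, 128), (277, 77, 121), (278, 75, 111), (279, 73, 106), (280, 74, 106), (281, 72, 108), (282, 68, 105), (283, 64, 97), (284, 70, 91), (285, 79, 91), (286, 82, 90), (287, 72, 89), (288, 56, 87), (289, 49, 82), (290, 48, 77), (291, 48, 73)]
```

Emit:
servo_tool:
  plan: "-0.001 0 0 0;-0.002 0 0.001 0;-0.003 0 0.002 0;-0.003 0 0.003 0;-0.003 0 0.004 0;-0.003 0 0.004 0"

```text
t: 15.93
tool_pos: [0.6463, 0.0845, 0.0849]
orientation: [-3.14, -0.092, -0.02]
force: [8.6, 0.4, 19.2]
opening: 0.0895
gripper_force: 25.0
```

```bash
python3 now.py; python3 rs.py d4.pkl|tail -1
```

```text
t 15.9333 TCP in dock mm [15.1  0.5 20.9] yaw err 0.06 force dock [ 8.6 -0.1 19.2] grip 25.018635392189026 0.08954413107350474
[(254, 115, 116), (255, 113, 115), (256, 113, 116), (257, 113, 119), (258, 116, 127), (259, 124, 135), (260, 128, 135), (261, 108, 137), (262, 83, 134), (263, 66, 131), (264, 65, 123), (265, 65, 117), (266, 65, 114), (267, 67, 116), (268, 69, 120), (269, 72, 126), (270, 86, 133), (271, 109, 136), (272, 125, 136), (273, 130, 137), (274, 119, 137), (275, 93, 134), (276, 72, 130), (277, 68, 123), (278, 67, 113), (279, 66, 109), (280, 67, 108), (281, 68, 113), (282, 70, 114), (283, 69, 105), (284, 71, 100), (285, 78, 93), (286, 84, 91), (287, 80, 90), (288, 64, 89), (289, 48, 87), (290, 44, 83), (291, 44, 77)]
```

Emit:
servo_tool:
  plan: "0.001 0 -0.002 0;0.001 0 -0.003 0;0.001 0 -0.003 0;0.001 0 -0.003 0;0.001 0 -0.003 0"
  grip: -1

```text
t: 16.4
tool_pos: [0.6406, 0.0841, 0.0805]
orientation: [3.14, 0.092, -0.004]
force: [-0.5, 0.3, -0.1]
opening: 0.0931
gripper_force: 0.0
```

Emit:
servo_tool:
  plan: "0 0 -0.01 0;-0.005 0 -0.03 0;-0.02 0 -0.06 0;-0.04 0 -0.08 0;-0.05 0 -0.09 0;-0.05 0 -0.09 0;-0.05 0 -0.09 0"

```text
t: 16.98
tool_pos: [0.5924, 0.0813, 0.1732]
orientation: [-3.14, -0.092, -0.003]
force: [-0.5, 0.5, -1.3]
opening: 0.0926
gripper_force: 0.0
```

```bash
python3 now.py
python3 - <<'E'
from h import *
import pickle
c=cam("wrist");pickle.dump(c,open("e1.pkl","wb"))
D=np.array([.6312,.0831,.114]);u=proj(c,D);print(u)
for z in(.114,.117):
    n,r,m=fitwells(c,u,55,25,z,15,80,.05);print(z,n,np.round(r[0],1),np.round(r[1],1),round(r[2],2),m.round(4))
E
```

```text
t 16.9833 TCP in dock mm [-38.9   0.5 109.2] yaw err 0.04 force dock [-0.5  0.6 -1.3] grip 0.0 0.09255394826277016
[324.09141098 166.89933669]
0.114 27 [621.6  82.8] [36.5 64.1] 3.72 [0.6279 0.083 ]
0.117 28 [621.9  88.2] [36.1 74. ] 3.72 [0.6275 0.0845]
```

```bash
cat > grid.py <<'E'
from h import *
import pickle,sys
from scipy.spatial import cKDTree
def grid(c,D,yawd,z,rad=55,thr=25):
    w,_=wells(c,proj(c,[D[0],D[1],z]),rad,thr=thr)
    y=np.radians(yawd);A=np.array([[np.cos(y),np.sin(y)],[-np.sin(y),np.cos(y)]])
    P=np.array([onz(c,p,z)[:2] for p,a in w]); Q=(P-D[:2])@A.T*1000
    X,Y=np.meshgrid([-9,0,9],np.arange(8)*9-31.5);G=np.c_[X.ravel(),Y.ravel()]
    off=np.zeros(2)
    for _ in range(4):
        d,i=cKDTree(G+off).query(Q); ok=d<3.5; off=off+np.median(Q[ok]-G[i[ok]]-off,0)
    M,inl=cv2.estimateAffine2D(G[i[ok]].astype(np.float64),Q[ok])
    print(ok.sum(),"off",off.round(2),"affine",M.round(3).tolist())
    return off
if __name__=="__main__":
    c=pickle.load(open(sys.argv[1],"rb")); grid(c,np.array([.6312,.0831]),3.3,float(sys.argv[2]))
E
python3 grid.py e1.pkl .114
```

```text
24 off [-0.34 -0.19] affine [[0.99, -0.005, -0.336], [0.005, 0.998, -0.2]]
```

Run:
```python
from h import *
import pickle
for f in("s2.pkl","e1.pkl"):
    c=pickle.load(open(f,"rb"));g=cv2.cvtColor(c["im"],cv2.COLOR_BGR2GRAY).astype(int)
    u,v=proj(c,[.6593,.085,.088]);print(f,u.round(1),v.round(1))
    for k in range(-26,20,2):
        vv=int(round(v))+k; 
        print(onz(c,(u,vv),.088)[0].round(4),int(g[vv,int(u)-4:int(u)+5].mean()),end=" | ")
    print()
```

```text
s2.pkl 323.9 79.6
0.6785 117 | 0.677 144 | 0.6755 153 | 0.674 149 | 0.6726 128 | 0.6711 146 | 0.6696 147 | 0.6681 129 | 0.6666 122 | 0.6651 103 | 0.6636 56 | 0.662 46 | 0.6605 44 | 0.659 43 | 0.6574 43 | 0.6559 40 | 0.6543 20 | 0.6528 58 | 0.6512 78 | 0.6497 74 | 0.6481 81 | 0.6465 122 | 0.6449 131 | 
e1.pkl 323.8 131.5
0.6814 139 | 0.6797 150 | 0.678 146 | 0.6763 123 | 0.6746 118 | 0.6729 117 | 0.6711 122 | 0.6694 123 | 0.6677 116 | 0.6659 107 | 0.6642 65 | 0.6624 40 | 0.6607 37 | 0.6589 39 | 0.6571 61 | 0.6553 67 | 0.6535 69 | 0.6517 90 | 0.6499 121 | 0.6481 123 | 0.6463 125 | 0.6445 124 | 0.6426 122 |
```

Emit:
servo_tool:
  plan: "-0.01 -0.018 -0.01 -6.5;-0.02 -0.038 -0.02 -13;-0.032 -0.06 -0.02 -20;-0.044 -0.083 -0.02 -27;-0.056 -0.106 -0.02 -34;-0.068 -0.128 -0.02 -41;-0.08 -0.15 -0.02 -48;-0.092 -0.172 -0.02 -55;-0.104 -0.194 -0.02 -62;-0.115 -0.216 -0.02 -69;-0.125 -0.235 -0.015 -76;-0.132 -0.247 -0.01 -83"

```text
t: 18.03
tool_pos: [0.4445, 0.3219, 0.1804]
orientation: [-2.283, -2.157, 0.003]
force: [-0.3, 0.0, -0.2]
opening: 0.0928
gripper_force: 0.0
```

Emit:
servo_tool:
  plan: "0 0 0 -3.7;0 0 0 -3.7;0 0 0 -3.7;0 0 0 -3.7"

```text
t: 18.37
tool_pos: [0.4459, 0.3198, 0.1812]
orientation: [-2.224, -2.219, 0.002]
force: [0.2, -0.2, -0.1]
opening: 0.0929
gripper_force: 0.0
```

Run:
```python
from h import *
import pickle
c=cam("wrist");pickle.dump(c,open("r1.pkl","wb"));s=c["s"];M=txy(s)
print(s["t"],s["tool_pos"].round(4),M[:2,:2].round(3).tolist(),"pred",proj(c,[.4464,.3352,.035]).round(1))
h=cv2.cvtColor(c["im"],cv2.COLOR_BGR2HSV);g=cv2.cvtColor(c["im"],cv2.COLOR_BGR2GRAY)
m=((h[...,1]<25)&(g>125)).astype(np.uint8);m[300:]=0
N,L,st,ce=cv2.connectedComponentsWithStats(m)
for i in range(1,N):
    if st[i,4]>150:
        ys,xs=np.where(L==i);r=cv2.minAreaRect(np.c_[xs,ys].astype(np.float32));print(st[i,4],np.round(r[0],1),np.round(r[1],1),round(r[2],1))
small=cv2.resize(g[60:300,200:440],(80,40),interpolation=cv2.INTER_AREA);ch=" .:-=+*#%@"
for i,q in enumerate(small): print("%3d "%(60+i*6)+"".join(ch[min(9,int(x)*10//230)] for x in q))
```

```text
18.3667 [0.4459 0.3198 0.1812] [[0.002, 1.0], [1.0, -0.002]] pred [325.2 173.9]
620 [404.5  12.5] [25. 45.] 90.0
3609 [600.5 125. ] [ 78.  123.4] 0.5
198 [554.   99.7] [49.2  5.8] 52.1
381 [334.8 174.6] [63.9  7.1] 81.9
1169 [524.6 221.2] [48.5 41.2] 10.3
588 [278. 282.] [36. 26.] 0.0
 60 +=====+***######################################################################
 66 ======+***######################################################################
 72 =====+++**######################################################################
 78 ======++***#####################################################################
 84 =======+**######################################################################
 90 ======++**######################################################################
 96 =======+***#####################################################################
102 =======++***####################################################################
108 =======++***##################################*************#####################
114 ==-====++****############################****
[... 1885 characters left out ...]
*****-   .::::::-=+*
252 ::..::::::::.    :#####*****####################*****************-    .:::::::-=
258 :::::::::::     .+###*********************######*****************+.     ::::::::
264 :::::::::.     .+##+=============+++++++**######******************+.     .::::::
270 ::::::::.     .+##*++++*+++++++=========+*#######***********#*****++.     .:::::
276 :::::::.     .+*###+++*++++++==--==-=+=+**#########*****####*******++.     .::::
282 ::::::      .=**##*+++*+*+*++++==-===+++**#################*********+=.      :::
288 :::::      .-=+**#*+*+*****+*+++==+=++=+**############***++++++======--       ::
294 .....      ..:-----:------::-----:-:------------------::::::::::::......      ..
```

Run:
```python
from h import *
import pickle
c=pickle.load(open("r1.pkl","rb"));M=txy(c["s"]);p=c["s"]["tool_pos"]
u=np.array([334.8,174.6]);d=np.array([np.cos(np.radians(81.9)),np.sin(np.radians(81.9))])*31.95
a,b,m=[onz(c,q,.04) for q in(u-d,u+d,u)];L=a-b
print(m.round(4),a.round(4),b.round(4),np.linalg.norm(L),np.degrees(np.arctan2(-L[0],L[1])),"mid tool",(M.T@((a+b)/2-p)).round(4))
```

```text
[0.4575 0.3354 0.04  ] [0.4522 0.3713 0.04  ] [0.4632 0.2969 0.04  ] 0.07519429060757528 8.398698132660774 mid tool [0.0145 0.0119 0.1411]
```

Emit:
servo_tool:
  plan: "0.003 0.003 0.015 -3;0.008 0.006 0.035 -6;0.012 0.01 0.055 -8.3;0.0145 0.0119 0.07 -8.3;0.0145 0.0119 0.08 -8.3;0.0145 0.0119 0.085 -8.3;0.0145 0.0119 0.085 -8.3;0.0145 0.0119 0.085 -8.3;0.0145 0.0119 0.085 -8.3;0.0145 0.0119 0.085 -8.3"
  grip: 0.4
  grip_force: 10

```text
t: 19.25
tool_pos: [0.4584, 0.3351, 0.0983]
orientation: [2.054, 2.376, 0.003]
force: [0.3, 0.1, -0.5]
opening: 0.0313
gripper_force: 0.0
```

```bash
cat > strip.py <<'E'
from h import *
import pickle,sys
c=cam("wrist");pickle.dump(c,open(sys.argv[1],"wb"));s=c["s"];M=txy(s);p=s["tool_pos"];z=float(sys.argv[2])
h=cv2.cvtColor(c["im"],cv2.COLOR_BGR2HSV);g=cv2.cvtColor(c["im"],cv2.COLOR_BGR2GRAY)
m=((h[...,1]<30)&(g>120)).astype(np.uint8);m[300:]=0
N,L,st,ce=cv2.connectedComponentsWithStats(m)
print(s["t"],p.round(4),s["force"].round(1),s["opening"],s["gripper_force"])
for i in range(1,N):
    ys,xs=np.where(L==i)
    if st[i,4]<150: continue
    r=cv2.minAreaRect(np.c_[xs,ys].astype(np.float32))
    if abs(r[0][0]-324)>60: continue
    print(st[i,4],np.round(r[0],1),np.round(r[1],1),round(r[2],1),"top",(ys.min(),xs[ys==ys.min()].mean().round(1)),"bot",(ys.max(),xs[ys==ys.max()].mean().round(1)))
    q=[M.T@(onz(c,e,z)-p) for e in((xs[ys<ys.min()+6].mean(),ys.min()),(xs[ys>ys.max()-6].mean(),ys.max()))]
    print("ends in tool",q[0].round(4),q[1].round(4),"len",np.linalg.norm(q[0]-q[1]).round(4))
E
python3 strip.py r2.pkl .04
```

```text
19.25 [0.4584 0.3351 0.0983] [ 0.3  0.1 -0.5] 0.031312736025366154 0.0
251 [310.4  33. ] [21.3 46.7] 55.3 top (np.int64(12), np.float64(323.0)) bot (np.int64(47), np.float64(299.6))
ends in tool [ 0.1534 -0.0022  0.0584] [ 0.1304 -0.0205  0.0584] len 0.0295
150 [373.9 194.5] [85.   4.9] 89.3 top (np.int64(152), np.float64(372.0)) bot (np.int64(237), np.float64(372.5))
ends in tool [0.0514 0.0399 0.0584] [-0.0259  0.044   0.0584] len 0.0774
667 [324.1 209.5] [81.   9.5] 88.6 top (np.int64(169), np.float64(324.0)) bot (np.int64(250), np.float64(325.0))
ends in tool [ 0.0371 -0.0012  0.0583] [-0.0389 -0.0003  0.0583] len 0.076
```

Emit:
servo_tool:
  plan: "-0.001 -0.0007 0.02 0;-0.001 -0.0007 0.038 0;-0.001 -0.0007 0.046 0;-0.001 -0.0007 0.052 0;-0.001 -0.0007 0.057 0;-0.001 -0.0007 0.061 0;-0.001 -0.0007 0.065 0;-0.001 -0.0007 0.068 0;-0.001 -0.0007 0.07 0;-0.001 -0.0007 0.07 0"

```text
t: 20.13
tool_pos: [0.4569, 0.3335, 0.0267]
orientation: [-2.054, -2.377, 0.001]
force: [-0.2, -0.6, 0.6]
opening: 0.0278
gripper_force: 0.0
```

Emit:
servo_tool:
  plan: "0 0 0.002 0;0 0 0.004 0;0 0 0.006 0;0 0 0.0065 0;0 0 0.0065 0"

```text
t: 20.55
tool_pos: [0.4568, 0.3335, 0.0202]
orientation: [-2.054, -2.377, 0.001]
force: [-0.2, -0.1, 0.2]
opening: 0.0281
gripper_force: 0.0
```

Emit:
servo_tool:
  plan: "0 0 0.001 0;0 0 0.0015 0;0 0 0.0015 0"

```text
t: 20.8
tool_pos: [0.457, 0.3336, 0.0188]
orientation: [-2.054, -2.377, 0.0]
force: [-0.5, -0.1, -0.1]
opening: 0.0276
gripper_force: 0.0
```

Emit:
servo_tool:
  plan: "0 0 0 0;0 0 0 0;0 0 0 0;0 0 0 0;0 0 0 0;0 0 0 0"
  grip: 1
  grip_force: 15

```text
t: 21.3
tool_pos: [0.4577, 0.3338, 0.0193]
orientation: [2.054, 2.377, 0.002]
force: [2.6, 1.2, 0.6]
opening: 0.0083
gripper_force: 15.0
```

Emit:
servo_tool:
  plan: "0 0 -0.005 0;0 0 -0.015 0;0 0 -0.03 0;0 0 -0.05 0;0 0 -0.075 0;0 0 -0.1 0;0 0 -0.125 0;0 0 -0.14 0;0 0 -0.147 0;0 0 -0.147 0"

```text
t: 22.13
tool_pos: [0.4577, 0.3342, 0.1684]
orientation: [2.053, 2.377, 0.005]
force: [0.9, -0.3, -0.4]
opening: 0.0078
gripper_force: 14.9
```

```bash
python3 strip.py r3.pkl .185
```

```text
22.1333 [0.4577 0.3342 0.1684] [ 0.9 -0.3 -0.4] 0.0077892339250126875 14.940555095672607
157 [328.7  11.6] [12.9 24.9] 9.0 top (np.int64(0), np.float64(329.1)) bot (np.int64(24), np.float64(329.0))
ends in tool [ 0.1353  0.0021 -0.0164] [ 1.248e-01  1.000e-04 -1.640e-02] len 0.0107
224 [349.3 185.6] [32.9 82.4] 2.7 top (np.int64(145), np.float64(355.0)) bot (np.int64(226), np.float64(333.0))
ends in tool [ 0.0642  0.0185 -0.0164] [ 0.0147  0.0142 -0.0165] len 0.0496
160 [317.7 228.2] [28.1 11.9] 25.6 top (np.int64(217), np.float64(308.0)) bot (np.int64(236), np.float64(324.0))
ends in tool [ 0.0207 -0.0101 -0.0166] [ 0.0081 -0.0008 -0.0166] len 0.0157
```

Run:
```python
from h import *
import pickle
c=pickle.load(open("r3.pkl","rb"));g=cv2.cvtColor(c["im"],cv2.COLOR_BGR2GRAY)
ch=" .:-=+*#%@"
for v in range(176,300,4): print(v,"".join(ch[min(9,int(x)*10//230)] for x in g[v:v+2,290:360:1].mean(0)))
```

```text
176 ######*++++++++++=======-::::-=--::::-=--::::-=-::..:-=-:...:---:..:-=
180 ######*++++++++++=-======----====----====---=====----====---====----==
184 ######**+++++++++=======-:..::-=-:..:---:...:---:...:---:...:---:...-=
188 #######*+++++++++=-======-----===----====----====---=====---=====--===
192 ######*++++++++++=-=====-:..:-++++++++=-:...:---:...:-=-:...:---...:-=
196 #######*+++++++++=========--==++++++++==----=====---=====---====---===
200 #######*+++++++++=======-::-=+++++++++++=-..:---:...:---:..::---:..:-=
204 ######**+++++++++=========-==+++++++++++=----===-----===----===--:--==
208 ########*++++++++==-=====-:::==+++++++=--:.::-=--:::--=-::::-==-:::--=
212 #######**+++++++++=======----=++++++++==--::--==-:::-==--:::-==-:::--=
216 ##############****+======--==+++++++++++=-::--==--:--===--:--==-----==
220 ###################*+=========+++++++++===============================
224 ####################**++++++===++++++==-=+****************************
228 ###########################*+++++++++++=+*############################
232 ###################*******#**+++++++++++*##***
[... 511 characters left out ...]
+++++===-:. .:::::::::::::::::::::::::
264 ---:::::::::::::::::::::. .:---========-::.  .:::::::::::::::::::::::-
268 ................:::::::.  .:===++++++++==:.  .:::::::.................
272                 .::::::.  :=++==++++++====:  .::::::.                 
276                 .::::::.  :++=-=======--==:   .:::::.                 
280                 .:::::.   :=+==+++++++===-:   .:::::.                 
284               ...:::::.  .-+*+==++++++=+++=.  .:::::...               
288              ..:::::::.  :=**+=++++++==+**=:  .:::::::..              
292              .:---::::.  :=+**#########***+:  ..:::::::.              
296             .:---::....  .:---------------:.   ....:::::.
```

Emit:
servo_tool:
  plan: "-0.012 0.004 0 1;-0.035 0.0125 0 2;-0.065 0.023 0 3;-0.1 0.036 0 4.7;-0.135 0.048 0 4.7;-0.17 0.061 0 4.7;-0.205 0.073 0 4.7;-0.24 0.086 0 4.7;-0.275 0.098 0 4.7;-0.31 0.111 0 4.7;-0.335 0.12 0 4.7;-0.35 0.1255 0 4.7"

```text
t: 23.18
tool_pos: [0.6316, 0.0015, 0.1635]
orientation: [-2.152, -2.286, 0.004]
force: [0.2, 0.8, -0.1]
opening: 0.008
gripper_force: 14.9
```

Emit:
servo_tool:
  plan: "-0.005 0.0016 0 0;-0.008 0.0026 0 0;-0.008 0.0026 0 0;-0.008 0.0026 0 0;-0.008 0.0026 0 0"

```text
t: 23.6
tool_pos: [0.6346, -0.0007, 0.1659]
orientation: [-2.147, -2.293, -0.0]
force: [0.4, -0.1, 0.2]
opening: 0.0081
gripper_force: 14.9
```

```bash
python3 now.py
python3 - <<'E'
from h import *
from grid import grid
import pickle
c=cam("wrist");pickle.dump(c,open("e2.pkl","wb"));s=c["s"];M=txy(s);print(s["tool_pos"],np.degrees(np.arctan2(M[1,0],M[0,0])),proj(c,[.6309,.0829,.114]))
D=np.array([.6309,.0829])
off=grid(c,D,3.6,.114,rad=60)
y=np.radians(3.6);off=np.array(off)/1000
P=np.array([*(D+off[0]*np.array([np.cos(y),np.sin(y)])+off[1]*np.array([-np.sin(y),np.cos(y)])),.114])
print(P,"well centre in tool",(M.T@(P-s["tool_pos"])).round(4))
E
```

```text
t 23.6 TCP in dock mm [ -1.4 -83.9 101.9] yaw err 90.45 force dock [ 0.4 -0.1  0.2] grip 14.94060069322586 0.008084095494042964
[ 0.63464952 -0.00070174  0.16593285] 93.74554367310296 [326.98719486 111.45527236]
24 off [-0.39  0.15] affine [[0.998, -0.001, -0.393], [-0.001, 1.0, 0.147]]
[0.63050211 0.08302064 0.114     ] well centre in tool [0.0838 0.0013 0.052 ]
```

Emit:
servo_tool:
  plan: "0.012 0 0 0.1;0.03 0.0002 0 0.1;0.05 0.0004 0.004 0.1;0.066 0.0006 0.012 0.1;0.077 0.0007 0.022 0.1;0.0832 0.0007 0.032 0.1;0.0832 0.0007 0.04 0.1;0.0832 0.0007 0.042 0.1;0.0832 0.0007 0.042 0.1;0.0832 0.0007 0.042 0.1"

```text
t: 24.48
tool_pos: [0.6305, 0.0799, 0.1238]
orientation: [-2.153, -2.288, 0.001]
force: [0.0, 0.5, -0.5]
opening: 0.0077
gripper_force: 14.9
```

Run:
```python
from h import *
from grid import *
import pickle
c=cam("wrist");pickle.dump(c,open("e3.pkl","wb"));s=c["s"];M=txy(s);print(s["t"],s["tool_pos"],s["force"].round(1))
P=np.array([.63050211,.08302064,.114]);print("well centre in tool",(M.T@(P-s["tool_pos"])).round(4))
try: grid(c,P[:2],3.6,.114,rad=60,thr=18)
except Exception as e: print(e)
g=cv2.cvtColor(c["im"],cv2.COLOR_BGR2GRAY);ch=" .:-=+*#%@"
for v in range(172,300,4): print(v,"".join(ch[min(9,int(x)*10//230)] for x in g[v:v+2,285:365:1].mean(0)))
```

```text
24.4833 [0.63054492 0.07992655 0.12380473] [ 0.   0.5 -0.5]
well centre in tool [0.0031 0.0001 0.0098]
10 off [-0.39  0.11] affine [[1.015, -0.003, -0.283], [-0.02, 0.961, 0.959]]
172 ======+**********************************+++++++********++***************+++++++
176 ======+*******************************+++++++++++************************+++++++
180 ======++****+++========--------=====-==---==========----=+++++++++++++***+++++++
184 ======++**+==========-::.:::::::---::::::::::---::::::::::-------------==+++++++
188 ======================---::::---===---::::---------::::----------------==+++++++
192 ========================-------====+**++++==--------------------------==+=:.....
196 =====================--:..::::::-===========--:::::::::..:---------------::..:::
200 ======================--::::::--==+++++++++==---::::::::::---------------:::::::
204 =========================------=====+++++++==----::::::::----------------:::::::
208 =====================--::.::::::--==========--:::::::::.::---------------:::::::
212 ======================---:::::----=========----:::::::::::--------
[... 1080 characters left out ...]
---::.   .:::::::::::::::::::::::::::-=
268                     ..::::::.   .-===========-:   .::::::..                    .
272                      .::::::.  .-=============-:  ..:::::.                      
276                      .:::::.   :-=-------------:   .:::::.                      
280                      .:::::.   .-============--:   .:::::.                      
284                    ....::::.  .-=+=============-.  ..:::....                    
288                    ..:::::..  .-=+=----------==-.   .:::....                    
292                   .:::::::..  .-=+++===========-:   .:::.:::.                   
296                   .::::....   ..:::-------::::::.   .....:::.
```

Emit:
servo_tool:
  plan: "0.0015 -0.0002 0 0;0.0025 -0.0005 0 0;0.0025 -0.0005 0 0;0.0025 -0.0005 0.002 0;0.0025 -0.0005 0.005 0;0.0025 -0.0005 0.005 0"

```text
t: 25.03
tool_pos: [0.6294, 0.0832, 0.1181]
orientation: [-2.151, -2.289, 0.001]
force: [-0.3, -0.2, -0.7]
opening: 0.0079
gripper_force: 14.9
```

Run:
```python
from h import *
s=status.read_state();M=txy(s);P=np.array([.63050211,.08302064,.114]);print(s["t"],s["force"].round(1),"well centre in tool",(M.T@(P-s["tool_pos"])).round(4),s["opening"])
```

```text
25.0333 [-0.3 -0.2 -0.7] well centre in tool [-0.0002  0.0011  0.0041] 0.007948707452528955
```

Emit:
servo_tool:
  plan: "-0.0008 0.0005 0 0;-0.0008 0.0005 0.002 0;-0.0008 0.0005 0.004 0;-0.0008 0.0005 0.006 0;-0.0008 0.0005 0.008 0;-0.0008 0.0005 0.008 0"

```text
t: 25.53
tool_pos: [0.63, 0.0825, 0.1102]
orientation: [-2.151, -2.289, 0.001]
force: [-0.1, 1.0, -0.4]
opening: 0.0085
gripper_force: 14.9
```

```bash
cat > n2.py <<'E'
from h import *
s=status.read_state();M=txy(s);P=np.array([.63050211,.08302064,.114]);print(s["t"],"f tool",(M.T@s["force"]).round(1),"well centre in tool",(M.T@(P-s["tool_pos"])).round(4),s["opening"],s["gripper_force"])
E
python3 n2.py
```

```text
25.5333 f tool [ 1.  -0.   0.4] well centre in tool [ 0.0005  0.0005 -0.0038] 0.008527842754291052 14.940406680107117
```

Emit:
servo_tool:
  plan: "0 0 0.002 0;0 0 0.004 0;0 0 0.0055 0;0 0 0.007 0;0 0 0.0075 0;0 0 0.0075 0"

```text
t: 26.03
tool_pos: [0.6303, 0.0826, 0.1033]
orientation: [-2.151, -2.289, -0.0]
force: [-0.4, 1.3, -1.5]
opening: 0.0078
gripper_force: 14.9
```

```bash
python3 n2.py
```

```text
26.0333 f tool [ 1.3 -0.3  1.5] well centre in tool [ 0.0004  0.0002 -0.0107] 0.007783296978898782 14.937807619571686
```

Emit:
servo_tool:
  plan: "0 0 0.0005 0;0 0 0.001 0;0 0 0.0015 0;0 0 0.0015 0"

```text
t: 26.37
tool_pos: [0.6305, 0.0826, 0.103]
orientation: [2.151, 2.289, 0.001]
force: [-3.9, 1.5, 6.7]
opening: 0.0082
gripper_force: 15.0
```

Emit:
servo_tool:
  plan: "0 0 -0.0005 0;0 0 -0.0005 0;0 0 -0.0005 0;0 0 -0.0005 0;0 0 -0.0005 0"
  grip: 0.4

```text
t: 26.78
tool_pos: [0.6303, 0.0824, 0.1022]
orientation: [-2.152, -2.289, 0.0]
force: [-0.2, 0.1, -0.6]
opening: 0.0277
gripper_force: 0.0
```

Emit:
servo_tool:
  plan: "0 0 -0.008 0;0 0 -0.02 0;-0.01 0 -0.04 0;-0.025 0 -0.06 0;-0.04 0 -0.065 0;-0.05 0 -0.065 0;-0.05 0 -0.065 0"
  grip: -1

```text
t: 27.37
tool_pos: [0.6339, 0.0302, 0.1678]
orientation: [2.153, 2.286, 0.0]
force: [-0.5, -0.6, -0.2]
opening: 0.0699
gripper_force: 0.0
```

```bash
python3 strip.py f1.pkl .124
python3 - <<'E'
from h import *
from grid import *
import pickle
c=pickle.load(open("f1.pkl","rb"))
try: grid(c,np.array([.6305,.0830]),3.6,.114,rad=60,thr=20)
except Exception as e: print(e)
print("strip px pred ends top",[proj(c,[.6305-k*.038*.0628,.083+k*.038*.998,.124]).round(1) for k in(1,-1)])
g=cv2.cvtColor(c["im"],cv2.COLOR_BGR2GRAY);ch=" .:-=+*#%@"
u,v0=proj(c,[.6305,.083,.124]).astype(int)
for v in range(v0-52,v0+56,4): print(v,"".join(ch[min(9,int(x)*10//230)] for x in g[v:v+2,u-40:u+40].mean(0)))
E
```

```text
27.3667 [0.6339 0.0302 0.1678] [-0.5 -0.6 -0.2] 0.06987059667855472 0.0
24219 [359.3 151.8] [254.2 245.2] 68.5 top (np.int64(0), np.float64(399.0)) bot (np.int64(242), np.float64(475.5))
ends in tool [0.1558 0.05   0.0437] [-0.0243  0.1265  0.0439] len 0.1957
375 [305.4 239. ] [23.  65.5] 41.2 top (np.int64(215), np.float64(317.5)) bot (np.int64(269), np.float64(290.0))
ends in tool [ 0.0006 -0.001   0.0438] [-0.0504 -0.0303  0.0438] len 0.0588
200 [323.4 258.3] [27.5 24.7] 85.2 top (np.int64(245), np.float64(325.5)) bot (np.int64(273), np.float64(313.0))
ends in tool [-0.027   0.0002  0.0438] [-0.0544 -0.009   0.0438] len 0.029
13 off [-0.24  0.05] affine [[0.96, -0.004, 0.328], [0.044, 0.977, -0.217]]
strip px pred ends top [array([324.2, 101. ]), array([324.6, 198.6])]
100 =----======+********************************++**********************************
104 :...:-=====+****************++=-====+*******++****+++++***************++********
108 ===========+************+=-:::----=+*******+++++=---:::-+*************+++++++***
112 ===========+************+=--------=+********+++==------=+*
[... 1277 characters left out ...]
********++++++++++++
176 ==-======================-:::::::---==========+=-:::::-=+***********++++++++++++
180 ==-=======================--::::---==++****+++++=----==+************++++++++++++
184 ==-::..:--=================-------=====+++===+++======++************++++++++++++
188 =====----================--:::::::--==++++====+=-:::::-=+***********++++++++++++
192 ------=--------==============----====+++++++++++++++++**************+++++++++++=
196 :...:--============================-==+++++++++********************++++++++++++=
200 ======================================++=====++*********************************
204 ++++++++************************************************************************
```

```bash
python3 -c "
from plant import robot
print(robot.close_job())"
```

```text
the job is handed in; nothing more can be done
None
```

The job is handed in at about 27 s of the 61 s allowed. The block is level in the dock with the latch measuring closed, and the strip's collar met the block top at the expected height in the middle row. I gripped the block across its 90 mm, not the 46 mm you specified, because moves could only turn the tool about its own axis and the block had to pivot in the grip to reach 30 degrees.

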